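# Set out the test mat: specimens, their bottles, and the repeat sample

### The job

Set out the green mat for testing: stand the large yellow-lidded cup on the empty ring between the large red-lidded and blue-lidded cups, the black-capped brown bottle on the small ring behind the red-lidded cup (behind is the side away from the robot), and the clear white-capped vial of pale blue liquid on the small ring behind the blue-lidded cup. Stack the small red-lidded cup centrally on top of the yellow lid. Stand each thing upright in the middle of its place, leave the large red- and blue-lidded cups where they are, and tip nothing over.

Things in the scene. Friction and masses are not known exactly. Their poses are not given: they have to be found in the camera images.
- mat: thin green mat, 200 (its x) x 320 (y) x 3 mm, fixed, yawed up to 0.18 rad; origin: centre of underside, x away from the robot, y to robot's left. Flat white printed rings; front row at x -47 mm: large (72 mm inside) at y -105, 0, +105 (the outer two hold the red- and blue-lidded cups in either order, the middle is empty); back row at x +47: small (48 mm inside) at y -105, +105
- red_cup: large specimen cup with red screw lid, already standing on one outer front ring of the mat; loose; 62 mm across the lid, 65 mm high; origin at the centre of its underside, z up
- blue_cup: large specimen cup with blue screw lid, already standing on the other outer front ring; loose; 62 mm across the lid, 65 mm high; origin at the centre of its underside, z up
- yellow_cup: large specimen cup with yellow screw lid, loose, standing beside the mat; 62 mm across the lid (the widest part, from 50 to 64 mm up), body 58 mm, 65 mm high with a flat lid top, about 60 g; origin at the centre of its underside, z up
- small_cup: small specimen cup with red screw lid, loose, standing beside the mat; 41 mm across the lid (from 24 to 38 mm up), body 38 mm, 39 mm high, about 25 g; origin at the centre of its underside, z up
- oil: small dark brown round bottle with black cap, loose, standing beside the mat; 33 mm across, 72 mm high with cap (body up to about 55 mm), about 50 g; origin at the centre of its underside, z up
- vial: small clear round vial of pale blue liquid with white cap, loose, standing beside the mat; 32 mm across, 75 mm high with cap (body up to about 55 mm), about 50 g; origin at the centre of its underside, z up

How it is judged (in metres and radians):
At the end, for the whole second after the job is handed in: Brown bottle, vial and yellow-lidded cup stand on their rings within 12 mm in mat x and y; small cup on the yellow lid within 12 mm of its centre; large red and blue cups on their rings, moved under 15 mm; all upright (0.12 rad), released and at rest (((x of red_cup in the frame of mat between -0.067 and -0.027 m and y of red_cup in the frame of mat between 0.085 and 0.125 m and x of blue_cup in the frame of mat between -0.067 and -0.027 m and y of blue_cup in the frame of mat between -0.125 and -0.085 m and x of oil in the frame of mat between 0.035 and 0.059 m and y of oil in the frame of mat between 0.093 and 0.117 m and x of vial in the frame of mat between 0.035 and 0.059 m and y of vial in the frame of mat between -0.117 and -0.093 m) or (x of red_cup in the frame of mat between -0.067 and -0.027 m and y of red_cup in the frame of mat between -0.125 and -0.085 m and x of blue_cup in the frame of mat between -0.067 and -0.027 m and y of blue_cup in the frame of mat between 0.085 and 0.125 m and x of oil in the frame of mat between 0.035 and 0.059 m and y of oil in the frame of mat between -0.117 and -0.093 m and x of vial in the frame of mat between 0.035 and 0.059 m and y of vial in the frame of mat between 0.093 and 0.117 m)) and x of yellow_cup in the frame of mat between -0.059 and -0.035 m and y of yellow_cup in the frame of mat between -0.012 and 0.012 m and z of red_cup in the frame of mat between -0.002 and 0.009 m and z of blue_cup in the frame of mat between -0.002 and 0.009 m and z of yellow_cup in the frame of mat between -0.002 and 0.009 m and z of oil in the frame of mat between -0.002 and 0.009 m and z of vial in the frame of mat between -0.002 and 0.009 m and horizontal distance between small_cup and yellow_cup below 0.012 m and z of small_cup in the frame of yellow_cup between 0.058 and 0.071 m and distance of each of red_cup, blue_cup from where it was at the start of the episode below 0.015 m and angle between each of yellow_cup, oil, vial, small_cup, red_cup, blue_cup's own z axis and vertical below 0.12 rad and linear speed of each of yellow_cup, oil, vial, small_cup, red_cup, blue_cup below 0.02 m/s and angular speed of each of yellow_cup, oil, vial, small_cup, red_cup, blue_cup below 0.2 rad/s); the robot touches nothing.
It fails at once if one of the cups, the bottle or the vial is tipped over (more than 60 degrees) (angle between any of yellow_cup, oil, vial, small_cup, red_cup, blue_cup's own z axis and vertical above 1.05 rad).
It also fails if it takes over 112 s, if anything falls off the work surface, if the arm or the gripper's body presses on something with over 40 N, if the wrist force passes 120 N, or if a joint passes its speed limit or range.

### The arm

A 6-joint arm with a two-finger parallel gripper is mounted at the origin on a cart in front of the work surface, level with it; the furniture and walls round the work are solid. World frame = base frame: x ahead of the robot, y to its left, z up, the work surface at z = 0. Lengths are in m, angles in degrees, forces in N, time in s.
With the tool pointing down it reaches from about 0.25 to 0.725 m from the base axis. Payload 9.7 kg.
Tool frame: the origin (TCP) lies at the very end of the fingers, on their centre line; the grasp point (between the pads) lies 19 mm behind it; z points along the fingers, y is the direction in which the jaws open and shut (so a half turn about z gives the same grasp; the last joint's range is limited). The gripper opens to 85 mm and grips with 20 to 120 N. Pads are 22 mm wide; open, the fingers measure 114 mm over their backs; the gripper's body (76 mm by 85 mm) begins 54 mm behind the grasp point. The pads swing forward as they close: fully open they stand 13 mm farther back than shut.
Start: joints at [-64.916, 4.979, 10.078, 95.1, 0, 90], TCP at [0.233, -0.498, 0.231] pointing down, gripper open.
Joint ranges: [-179.16, 179.16], [-48.56, 103.87], [-65.8, 70.77], [-126.05, 130.52], [-82.76, 87.17], [-180, 180]. Speed limits (degrees/s): [127.2, 127.2, 147.25, 180, 180, 180].

### API

Orientations are given as [roll, pitch, yaw] about the fixed x, y, z axes, in that order (R = Rz(yaw) Ry(pitch) Rx(roll)).
In Python, from workcell import bot gives the robot as it stands. The module is installed in compiled form; this text tells all that it offers.
- The arm moves only by the tool step_arm, never from a script. Its arguments are lists of equal length, an entry for each row: "dr": the turn, a rotation vector about the tool's x, y, z in rad, a list of three; "xyz": the shift along the tool's x, y, z in units of 40 mm (1.0 is 40 mm), a list of three; "gripper": the opening, from 0 (shut) to 1 (fully open). In form: {"dr": [[wx, wy, wz], ...], "xyz": [[x, y, z], ...], "gripper": [gripper, ...]}. A call has exactly 8 rows; each row is the pose to reach, as a shift and turn from the pose commanded when the call began, along the tool's axes at that moment; what a row does not reach only later rows make up. A row lasts 1/10 s, in which the tool goes at most 50 mm and 8.59 degrees, less where a joint would pass 70% of its speed; a pose out of reach is approached as far as the arm can. A call with a gripper value outside its range is refused whole. The fingers move at their own pace and stop on an object; "squeeze" is the grip in N (left out, the last holds). Time passes only in rows, so rows that repeat a pose let the fingers close, or fill a call up. It gives the time, the measured TCP pose, the force and the opening at its end, in the units of the state.
- bot.get_obs(): the state, without advancing time (a new reading comes with each control period).
- bot.camera(name): name is "scene" or "top"; returns a dict with "image" (480x640x3 uint8, red, green, blue), "camera_matrix" (3x3 intrinsics, pixels), "R" (3x3) and "t" (3): a world point X has camera coordinates R X + t. Camera axes: x right, y down, z forward; pixel columns grow to the right and rows downward; lengths in m; the calibration is good to about 2 mm. A picture is of the moment at which its call begins. There is no depth.
- bot.job_done(): hands the job in, once; it reports no verdict.
Trained networks look in a picture, given as the dict that the camera call returned (one of the last four; its "shot" number tells which), for a name from the list of things; names that differ only in an ending like _2 or _b are one class to them, and where a whole thing is asked for, a point or a joint stands for the part that bears it (a point fixed in the world has none). Each returns a list of dicts, best first, with "p" (0 to 1); they miss things now and then, are a little off and sometimes report something else, mostly with a low value. They report only what shows in the picture. A call takes as long as a camera call.
- bot.regions_of(picture, thing): "region" (480x640 bool, what is visible of it) and "box" ([centre column, centre row, width, height] in pixels, round what is visible of it).
The state is a dict: "time": time; "q": joint angles; "qd": joint speeds; "joint_efforts": joint torques, N m; "ee_pos": TCP position; "tcp_rot": TCP orientation; "wrist_force": force on the tool from outside, world axes, zero at the start; "torque": the same for the moment, N m; "opening": finger opening in m.
Only numpy, scipy, OpenCV 4.12 (cv2) and the standard library are available. Lean on these libraries where they do the work, as an engineer would, in place of code of your own. Each camera call takes 0.05 s, during which the arm holds its last target.

## Working session

There is one attempt and no reset: what is moved stays moved. The work goes in short steps, Python scripts to look and compute and a tool call to move; the robot and the scene stay as the last step left them, time stands still between calls to the robot, and variables do not carry over. Pictures are saved under pics/ and viewed, and the job is handed in when it is done.

Besides the shell and the picture viewer there is one more tool, called after "Emit:" in YAML: its name, and indented under it one key for each argument. step_arm: Moves the arm, as the interface text tells. Its arguments: {"type":"object","properties":{"dr":{"type":"array"},"xyz":{"type":"array"},"gripper":{"type":"array"},"squeeze":{"type":"number"}},"required":["dr","xyz","gripper"]}

```bash
mkdir -p pics
python3 - <<'E'
from workcell import bot
import cv2,numpy as np
print(bot.get_obs())
for n in ("scene","top"):
    c=bot.camera(n)
    cv2.imwrite(f"pics/{n}0.png",c["image"][:,:,::-1])
    print(n,c["camera_matrix"],c["R"],c["t"])
    for th in ["mat","red_cup","blue_cup","yellow_cup","small_cup","oil","vial"]:
        for r in bot.regions_of(c,th)[:3]: print(th,round(r["p"],2),np.round(r["box"],1),r["region"].sum())
E
```

```text
{'time': 0.0, 'q': array([-6.49148684e+01,  5.00977235e+00,  1.00342776e+01,  9.50969318e+01,
        1.14835983e-03,  8.99987194e+01]), 'qd': array([ 0.02667544,  0.00917836, -0.04634413,  0.05020103, -0.00742353,
       -0.04258066]), 'joint_efforts': array([-7.60201033e-05, -5.20382810e+01,  4.64804184e+01,  1.62166340e-02,
        3.20492518e-05, -5.35832019e-07]), 'ee_pos': array([ 0.23309553, -0.49792854,  0.2305942 ]), 'tcp_rot': array([-1.79927573e+02, -1.14997772e-03,  2.50864108e+01]), 'wrist_force': array([-0.0054056 , -0.00663969, -0.03593135]), 'torque': array([0.05934008, 0.00768099, 0.05674126]), 'opening': 0.08524109562502083}
scene [[485.92842872   0.         315.06715013]
 [  0.         485.92842872 241.48587429]
 [  0.           0.           1.        ]] [[-0.63166697 -0.77494658  0.02132241]
 [-0.4187246   0.31790133 -0.85065178]
 [ 0.65243126 -0.54625685 -0.52529697]] [0.39049871 0.24965075 0.65897539]
mat 0.61 [321.1 271.2 178.1 101. ] 7508
red_cup 0.64 [303.  278.8  37.2  47.2] 1336
blue_cup 0.8 [376.9 237.6  31.1  38.9] 1068
yellow_cup 0.84 [402.7 201.1  30.4  36.2] 784
small_cup 0.67 [230.8 350.6  23.7  36.1] 770
small_cup 0.36 [301.6 279.5  32.5  46.3] 1367
oil 0.64 [453.1 230.7  21.1  36.6] 496
vial 0.93 [172.8 272.1  23.5  39. ] 692
top [[573.58405548   0.         315.78640394]
 [  0.         573.58405548 235.60263428]
 [  0.           0.           1.        ]] [[ 0.01302255 -0.9996821  -0.02158954]
 [-0.99581919 -0.01101387 -0.09067982]
 [ 0.09041321  0.02268016 -0.99564605]] [0.05638349 0.50098605 1.13957607]
mat 0.25 [271.6 247.8  29.7  31.7] 772
red_cup 0.91 [273.1 248.3  30.3  33.1] 830
blue_cup 0.9 [377.8 235.5  32.4  30.4] 824
yellow_cup 0.78 [464.  188.9  36.6  32.9] 911
small_cup 0.56 [182.1 278.4  23.4  18.1] 356
small_cup 0.26 [272.7 248.6  32.4  32.8] 819
oil 0.86 [453.9 275.6  20.8  14.9] 264
vial 0.74 [192.3 172.3  17.3  21.2] 274
```

View pics/scene0.png

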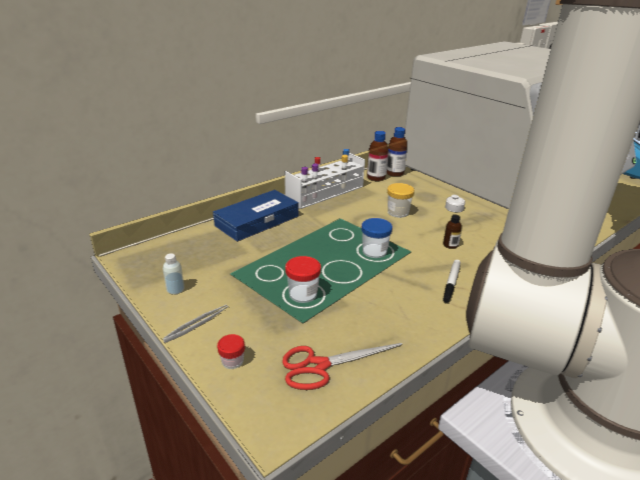

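View pics/top0.png

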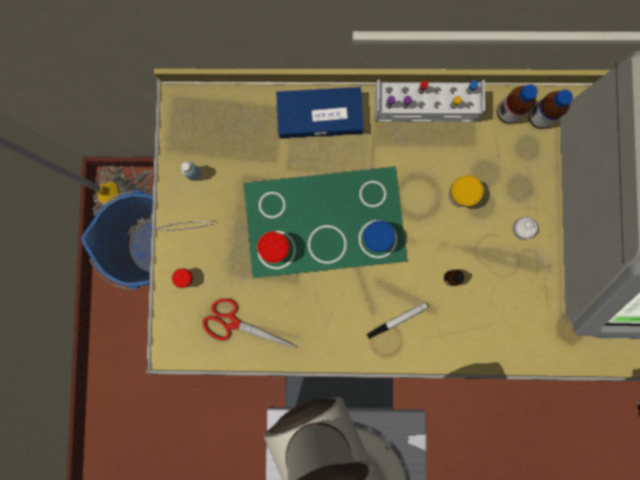

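```bash
cat > h.py <<'E'
import cv2,numpy as np
from workcell import bot
from scipy.optimize import least_squares, minimize
DIM={"red_cup":[(58,0,50),(62,50,65)],"blue_cup":[(58,0,50),(62,50,65)],"yellow_cup":[(58,0,50),(62,50,65)],
"small_cup":[(38,0,24),(41,24,39)],"oil":[(33,0,52),(20,56,72)],"vial":[(32,0,52),(20,56,75)]}
def proj(c,P):
    X=P@c["R"].T+c["t"]; u=X@c["camera_matrix"].T; return u[:,:2]/u[:,2:]
def pts(th,x,y,z0=0):
    a=np.linspace(0,2*np.pi,60); o=[]
    for d,a0,b0 in DIM[th]:
        for z in (a0,b0): o.append(np.c_[x+d/2000*np.cos(a),y+d/2000*np.sin(a),0*a+z/1000+z0])
    return np.vstack(o)
def ray(c,uv,z):
    d=np.linalg.inv(c["camera_matrix"])@np.array([uv[0],uv[1],1.]); d=c["R"].T@d; o=-c["R"].T@c["t"]
    return (o+d*(z-o[2])/d[2])[:2]
def box(p): 
    return np.array([p[:,0].min(),p[:,0].max(),p[:,1].min(),p[:,1].max()])
def rbox(m):
    ys,xs=np.where(m); return np.array([xs.min(),xs.max()+1,ys.min(),ys.max()+1])
def det(c,th,near=None,z0=0):
    best=None
    for r in bot.regions_of(c,th):
        if near is not None:
            b=r["box"]; q=proj(c,np.array([[near[0],near[1],z0+.035]]))[0]
            if np.hypot(*(q-b[:2]))>25: continue
        if best is None or r["p"]>best["p"]: best=r
    return best
def locate(cs,th,near=None,z0=0):
    B=[];
    for c in cs:
        r=det(c,th,near,z0)
        if r is not None: B.append((c,rbox(r["region"])))
    if not B: return None
    x0=near if near is not None else ray(B[-1][0],[B[-1][1][:2].mean(),B[-1][1][2:].mean()],.04+z0)
    f=lambda p:np.concatenate([box(proj(c,pts(th,p[0],p[1],z0)))-b for c,b in B])
    s=least_squares(f,x0,loss="soft_l1",x_scale=.01)
    return s.x,np.round(s.fun if False else f(s.x),1)
def overlay(c,th_xy,fn,extra=()):
    im=c["image"][:,:,::-1].copy()
    for th,x,y,z0 in th_xy:
        h=cv2.convexHull(proj(c,pts(th,x,y,z0)).astype(np.float32)); cv2.polylines(im,[np.round(h*8).astype(int)],True,(255,0,255),1,shift=3)
    for P in extra: cv2.polylines(im,[np.round(proj(c,P)*8).astype(int)],True,(0,255,255),1,shift=3)
    cv2.imwrite(fn,im); return im
def matpts(m,P):
    x,y,t=m; P=np.asarray(P,float); R=np.array([[np.cos(t),-np.sin(t)],[np.sin(t),np.cos(t)]])
    return np.c_[P[:,:2]@R.T+[x,y],P[:,2] if P.shape[1]>2 else np.full(len(P),.003)]
E
cat > a.py <<'E'
from h import *
s=bot.camera("scene");t=bot.camera("top")
out=[]
for th in DIM:
    for cs,n in (([s],"s"),([t],"t"),([s,t],"both")):
        near=None
        r=locate(cs,th); print(th,n,None if r is None else (np.round(r[0],4),r[1]))
    out.append((th,*r[0],0.003 if th in("red_cup","blue_cup") else 0))
# mat
C=[[-.1,-.16],[.1,-.16],[.1,.16],[-.1,.16]]
masks=[]
for c in(s,t):
    hsv=cv2.cvtColor(c["image"],cv2.COLOR_RGB2HSV); m=((hsv[...,0]>60)&(hsv[...,0]<95)&(hsv[...,1]>110)&(hsv[...,2]>30)).astype(np.uint8)
    m[:,:0]=0
    n,l,st,_=cv2.connectedComponentsWithStats(m); k=1+np.argmax(st[1:,4]); pp=np.argwhere(l==k)[:,::-1].astype(np.int32)
    h=cv2.convexHull(pp); masks.append(h[:,0].astype(float)); print(st[k])
def quaddist(m,c,h):
    q=proj(c,matpts(m,C)).astype(np.float32)
    return np.array([cv2.pointPolygonTest(q.reshape(-1,1,2),(float(a),float(b)),True) for a,b in h])
x0=np.r_[ray(t,[326,222],.003),0.05]
def iou(m,idx):
    v=0
    for i in idx:
        c=(s,t)[i]; q=proj(c,matpts(m,C)); S=4
        A=np.zeros((480*2,640*2),np.uint8); cv2.fillPoly(A,[np.round((q+.5)*2*16).astype(int)],1,shift=4)
        B=np.zeros_like(A); cv2.fillPoly(B,[np.round((masks[i]+.5)*2*16).astype(int)],1,shift=4)
        v-= (A&B).sum()/(A|B).sum()
    return v
for idx in ([1],[0],[0,1]):
    b=minimize(iou,x0,args=(idx,),method="Nelder-Mead",options=dict(initial_simplex=x0+np.array([[0,0,0],[.01,0,0],[0,.01,0],[0,0,.05]]),xatol=1e-5,fatol=1e-6)); print(idx,np.round(b.x,4),b.fun); 
    if idx==[1]: M=b.x
a=np.linspace(0,2*np.pi,60)
ex=[matpts(M,C)]+[matpts(M,np.c_[x+r*np.cos(a),y+r*np.sin(a)]) for x,y,r in((-.047,-.105,.036),(-.047,0,.036),(-.047,.105,.036),(.047,-.105,.024),(.047,.105,.024))]
i1=overlay(s,out,"pics/o_s.png",ex);i2=overlay(t,out,"pics/o_t.png",ex)
cv2.imwrite("pics/o_t2.png",cv2.resize(i2[140:320,150:550],None,fx=2,fy=2,interpolation=cv2.INTER_CUBIC))
cv2.imwrite("pics/o_s2.png",cv2.resize(i1[150:400,120:500],None,fx=2,fy=2,interpolation=cv2.INTER_CUBIC))
for n,p in (("mid",(-.047,0)),("oil",(.047,.105)),("vial",(.047,-.105)),("L",(-.047,.105)),("R",(-.047,-.105))): print(n,np.round(matpts(M,[p])[0],4))
E
python3 a.py
```

```text
red_cup s (array([0.4756, 0.1432]), array([ 0.4, -0.4, -1.1,  0.9]))
red_cup t (array([0.4737, 0.146 ]), array([-0.4,  0.4, -0. ,  0. ]))
red_cup both (array([0.4737, 0.1452]), array([ 0.1, -0.6, -0.3,  1.8,  0. ,  0.8, -0.1, -0. ]))
blue_cup s (array([ 0.4983, -0.0655]), array([-0.5,  0.5, -1.2,  0.8]))
blue_cup t (array([ 0.4981, -0.0627]), array([-0.4,  0.4, -0.3,  0.3]))
blue_cup both (array([ 0.4977, -0.0634]), array([-1. ,  0. , -0.8,  1.2, -0.1,  0.8, -0.1,  0.6]))
yellow_cup s (array([ 0.5863, -0.2356]), array([-0.9,  0.8, -0. , -0.1]))
yellow_cup t (array([ 0.59  , -0.2359]), array([-1.4,  1.2, -0.9,  1. ]))
yellow_cup both (array([ 0.5887, -0.2364]), array([-1.3,  0.3, -0.4, -0.6, -1.2,  1.5, -0.2,  1.6]))
small_cup s (array([0.4113, 0.3312]), array([ 0.3, -0.3, -0.8,  0.7]))
small_cup t (array([0.4109, 0.3298]), array([-1.1,  1.1, -0.3,  0.3]))
small_cup both (array([0.4111, 0.331 ]), array([ 0.5, -0.2, -0.8,  0.7, -1.6,  0.6, -0.4,  0.2]))
oil s (array([ 0.4159, -0.2121]), array([-0. ,  0. , -0.4,  0.4]))
oil t (array([ 0.4186, -0.2145]), array([-1.2,  1.1, -0. ,  0. ]))
oil both (array([ 0.4179, -0.2141]), array([-0.2, -0.2, -1.1, -0.3, -1.3,  0.9,  0.4,  0.4]))
vial s (array([0.6263, 0.3215]), array([-0.5,  0.5, -0.9,  0.7]))
vial t (array([0.63  , 0.3198]), array([-0.7,  0.8, -0.2,  0.2]))
vial both (array([0.6291, 0.3204]), array([-0.6,  0.4, -1.8, -0.3, -1. ,  0.5,  0.2,  0.6]))
[636 160   1   2   2]
[ 245  168  161  109 8591]
[1] [0.5303 0.0478 0.1171] -0.9494566759585371
[0] [0.5306 0.0421 0.05  ] 0.0
[0, 1] [0.5303 0.0478 0.1171] -0.9494566759585371
mid [0.4837 0.0423 0.003 ]
oil [0.5647 0.1576 0.003 ]
vial [ 0.5893 -0.051   0.003 ]
L [0.4714 0.1466 0.003 ]
R [ 0.4959 -0.062   0.003 ]
```

View pics/o_t2.png

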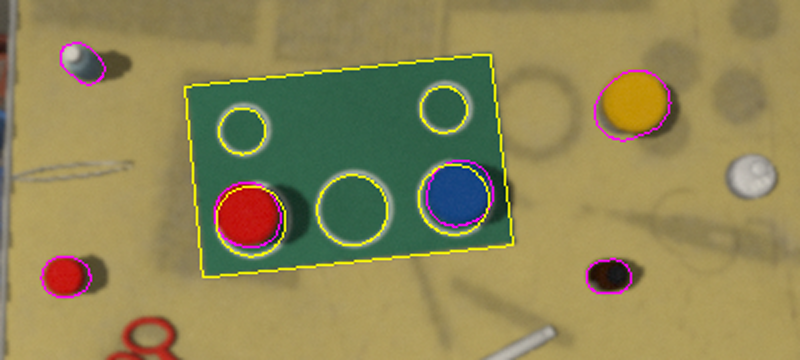

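View pics/o_s2.png

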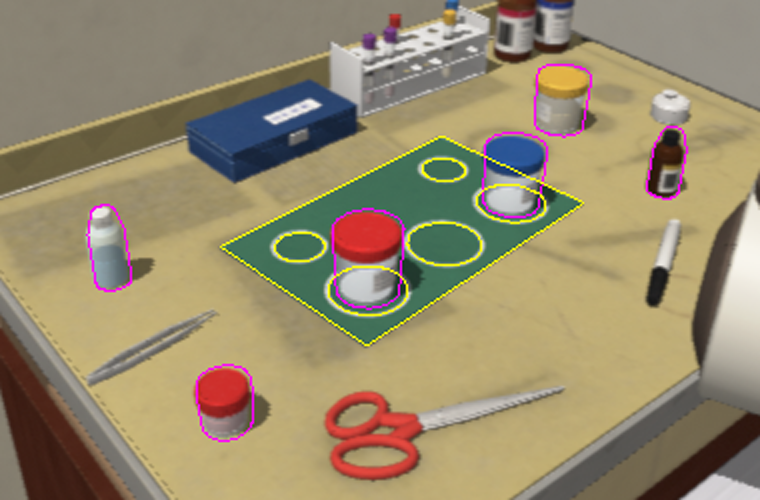

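```bash
cat > p.py <<'E'
import sys,numpy as np
from workcell import bot
from scipy.spatial.transform import Rotation as R
def plan(x,y,z,yaw):
    o=bot.get_obs(); Rm=R.from_euler("xyz",o["tcp_rot"],degrees=True); p=o["ee_pos"]
    T=R.from_euler("xyz",[180,0,yaw],degrees=True)
    d=Rm.inv().apply(np.array([x,y,z])-p)/.04
    print("t",round(o["time"],2),"pos",np.round(p,4),"rot",np.round(o["tcp_rot"],2),"q",np.round(o["q"],0),"open",round(o["opening"],4),"F",np.round(o["wrist_force"],1))
    print("shift units",np.round(d,3),"dr",np.round((Rm.inv()*T).as_rotvec(),3))
if __name__=="__main__": plan(*map(float,sys.argv[1:5]))
E
python3 - <<'E'
from h import *
t=bot.camera("top");s=bot.camera("scene")
for uv in((575,335),(562,110),(528,228)): print(uv,ray(t,uv,0))
hsv=cv2.cvtColor(t["image"],cv2.COLOR_RGB2HSV)
m=((hsv[...,0]>12)&(hsv[...,0]<24)&(hsv[...,1]>200)).astype(np.uint8); m[:, :430]=0;m[:,500:]=0;m[:160]=0;m[230:]=0
ys,xs=np.where(m);print(len(xs),xs.mean(),ys.mean(),ray(t,(xs.mean(),ys.mean()),.063))
for z in(.0,.2,.3,.4): print(z,ray(t,(640,55),z),ray(t,(574,335),z))
E
python3 p.py 0.27 -0.25 0.2 6.7; python3 p.py 0.418 -0.214 0.15 6.7
```

```text
(575, 335) [ 0.30689424 -0.46256168]
(562, 110) [ 0.77174686 -0.44846291]
(528, 228) [ 0.5228985 -0.3729062]
742 467.033692722372 190.41239892183287 [ 0.58892986 -0.23397561]
0.0 [ 0.89127798 -0.61401831] [ 0.30686472 -0.46056377]
0.2 [ 0.80727395 -0.50395696] [ 0.32180804 -0.3764839 ]
0.3 [ 0.76527194 -0.44892629] [ 0.32927971 -0.33444397]
0.4 [ 0.72326992 -0.39389562] [ 0.33675137 -0.29240403]
t 2.2 pos [ 0.2332 -0.4981  0.2313] rot [-180.     -0.     25.09] q [-65.   5.  10.  95.   0.  90.] open 0.0857 F [ 0.5  0.2 -0.3]
shift units [ 3.464 -5.227  0.782] dr [-0.    -0.     0.321]
t 2.2 pos [ 0.2332 -0.4981  0.2313] rot [-180.     -0.     25.09] q [-65.   5.  10.  95.   0.  90.] open 0.0857 F [ 0.5  0.2 -0.3]
shift units [ 7.196 -4.473  2.032] dr [-0.    -0.     0.321]
```

Emit:
step_arm:
  dr:
    - [0,0,0.1]
    - [0,0,0.2]
    - [0,0,0.32]
    - [0,0,0.32]
    - [0,0,0.32]
    - [0,0,0.32]
    - [0,0,0.32]
    - [0,0,0.32]
  xyz:
    - [0.7,-1.05,0]
    - [1.4,-2.1,0.2]
    - [2.1,-3.15,0.4]
    - [2.8,-4.2,0.6]
    - [3.45,-5.2,0.8]
    - [4.7,-4.95,1.2]
    - [5.9,-4.7,1.6]
    - [7.2,-4.47,2.03]
  gripper: [1,1,1,1,1,1,0.9,0.8]
  squeeze: 30

```text
time: 3.0
ee_pos: [0.4095, -0.2158, 0.154]
tcp_rot: [179.9, -0.1, 6.8]
wrist_force: [0.0, -1.4, 0.3]
opening: 0.0686
```

```bash
python3 p.py 0.418 -0.214 0.013 6.7
```

```text
t 3.0 pos [ 0.4095 -0.2158  0.154 ] rot [ 1.799e+02 -1.300e-01  6.770e+00] q [-28.  -8. -11.  87.  -0. 145.] open 0.0686 F [ 0.  -1.4  0.3]
shift units [ 0.209 -0.027  3.525] dr [ 0.002 -0.002  0.001]
```

Emit:
step_arm:
  dr:
    - [0,0,0]
    - [0,0,0]
    - [0,0,0]
    - [0,0,0]
    - [0,0,0]
    - [0,0,0]
    - [0,0,0]
    - [0,0,0]
  xyz:
    - [0,0,0]
    - [0,0,0.8]
    - [0,0,1.6]
    - [0,0,2.4]
    - [0,0,3.0]
    - [0,0,3.42]
    - [0,0,3.42]
    - [0,0,3.42]
  gripper: [0.8,0.8,0.8,0.8,0.8,0.8,0.8,0.8]

```text
time: 3.8
ee_pos: [0.4076, -0.2171, 0.0176]
tcp_rot: [180.0, -0.0, 6.7]
wrist_force: [-0.9, -0.2, -0.5]
opening: 0.0683
```

```bash
python3 p.py 0.418 -0.214 0.013 6.7
python3 - <<'E'
from h import *
for n in("scene","top"):
    c=bot.camera(n);im=c["image"][:,:,::-1]
    u=proj(c,np.array([[.418,-.214,.05]]))[0].astype(int)
    cv2.imwrite(f"pics/b_{n}.png",cv2.resize(im[max(0,u[1]-75):u[1]+75,u[0]-100:u[0]+100],None,fx=4,fy=4))
E
```

```text
t 3.8 pos [ 0.4076 -0.2171  0.0176] rot [ 1.7999e+02 -1.0000e-02  6.7300e+00] q [-28.  -6. -24.  71.  -0. 145.] open 0.0683 F [-0.9 -0.2 -0.5]
shift units [ 0.268 -0.048  0.114] dr [ 0.    -0.     0.001]
```

View pics/b_top.png

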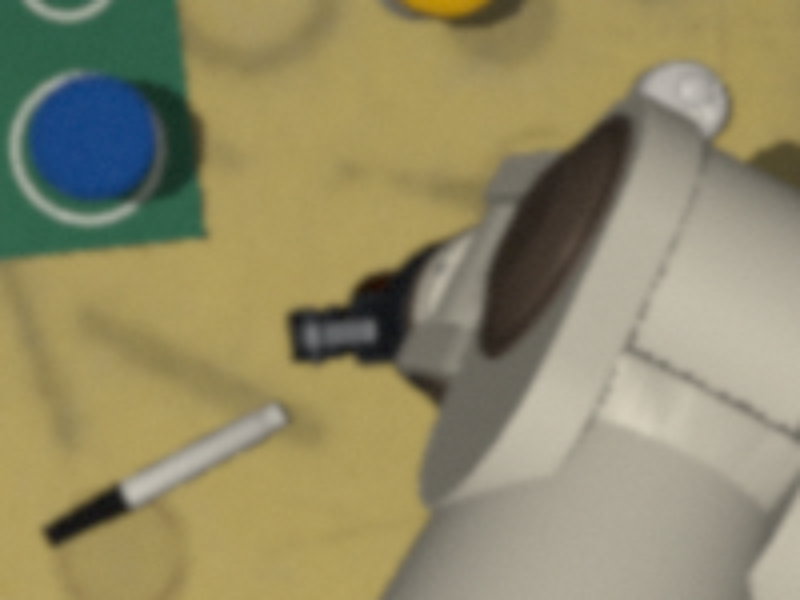

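View pics/b_scene.png

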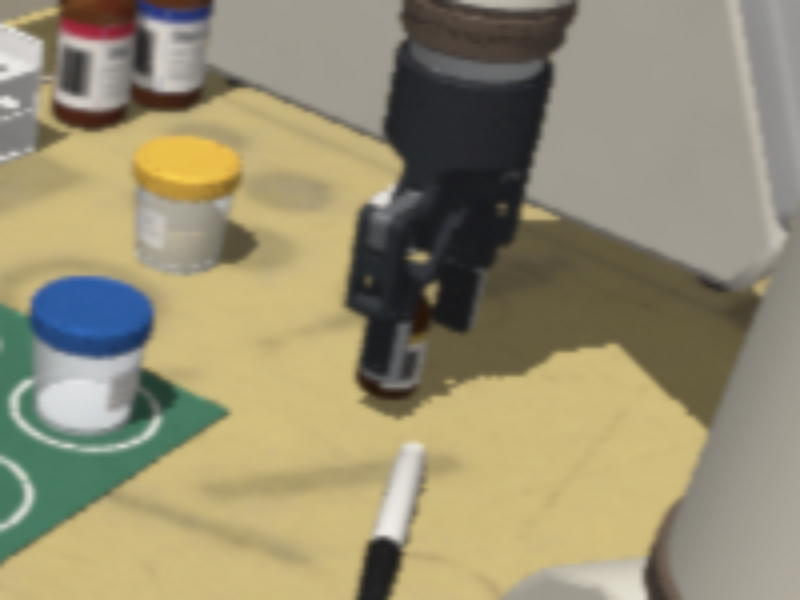

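The bottle stands upright between the open fingers, about 10 mm ahead of the centre line; I shift forward and close.

Emit:
step_arm:
  dr:
    - [0,0,0]
    - [0,0,0]
    - [0,0,0]
    - [0,0,0]
    - [0,0,0]
    - [0,0,0]
    - [0,0,0]
    - [0,0,0]
  xyz:
    - [0.13,-0.03,0.05]
    - [0.27,-0.05,0.1]
    - [0.27,-0.05,0.1]
    - [0.27,-0.05,0.1]
    - [0.27,-0.05,0.1]
    - [0.27,-0.05,0.1]
    - [0.27,-0.05,0.1]
    - [0.27,-0.05,0.1]
  gripper: [0.8,0.8,0.8,0.6,0.4,0.2,0.2,0.2]
  squeeze: 30

```text
time: 4.7
ee_pos: [0.4182, -0.2137, 0.013]
tcp_rot: [180.0, -0.0, 6.7]
wrist_force: [-0.9, 0.7, 0.8]
opening: 0.0326
```

```bash
python3 p.py 0.5647 0.1576 0.15 6.7
```

```text
t 4.7 pos [ 0.4182 -0.2137  0.013 ] rot [ 1.80e+02 -1.00e-02  6.74e+00] q [-27.  -4. -24.  71.   0. 146.] open 0.0326 F [-0.9  0.7  0.8]
shift units [ 4.728 -8.788 -3.426] dr [ 0.    -0.     0.001]
```

Emit:
step_arm:
  dr:
    - [0,0,0]
    - [0,0,0]
    - [0,0,0]
    - [0,0,0]
    - [0,0,0]
    - [0,0,0]
    - [0,0,0]
    - [0,0,0]
  xyz:
    - [0,0,-0.5]
    - [0,0,-1.3]
    - [0,0,-2.2]
    - [0.2,-0.4,-2.9]
    - [0.7,-1.2,-3.4]
    - [1.2,-2.2,-3.4]
    - [1.8,-3.2,-3.4]
    - [2.3,-4.2,-3.4]
  gripper: [0.2,0.2,0.2,0.2,0.2,0.2,0.2,0.2]

```text
time: 5.5
ee_pos: [0.4904, -0.0344, 0.1489]
tcp_rot: [180.0, -0.0, 6.7]
wrist_force: [2.1, -0.4, -0.9]
opening: 0.0322
```

```bash
python3 p.py 0.5647 0.1576 0.15 6.7
```

```text
t 5.5 pos [ 0.4904 -0.0344  0.1489] rot [ 1.7999e+02 -3.0000e-02  6.7200e+00] q [ -4.  -4.  -8.  86.  -0. 169.] open 0.0322 F [ 2.1 -0.4 -0.9]
shift units [ 2.407 -4.549 -0.026] dr [ 0.    -0.001  0.   ]
```

Emit:
step_arm:
  dr:
    - [0,0,-0.1]
    - [0,0,-0.2]
    - [0,0,-0.3]
    - [0,0,-0.4]
    - [0,0,-0.4]
    - [0,0,-0.4]
    - [0,0,-0.4]
    - [0,0,-0.4]
  xyz:
    - [0.45,-0.85,0]
    - [0.9,-1.7,0]
    - [1.4,-2.6,0]
    - [1.85,-3.5,0]
    - [2.2,-4.2,0]
    - [2.41,-4.55,0]
    - [2.41,-4.55,0]
    - [2.41,-4.55,0]
  gripper: [0.2,0.2,0.2,0.2,0.2,0.2,0.2,0.2]

```text
time: 6.3
ee_pos: [0.5639, 0.1555, 0.1485]
tcp_rot: [180.0, 0.1, 29.7]
wrist_force: [0.2, 0.1, -0.1]
opening: 0.0322
```

```bash
python3 p.py 0.5647 0.1576 0.017 29.6
python3 - <<'E'
from h import *
for n in("scene","top"):
    c=bot.camera(n);im=c["image"][:,:,::-1]
    u=proj(c,np.array([[.565,.158,.08]]))[0].astype(int)
    cv2.imwrite(f"pics/c_{n}.png",cv2.resize(im[max(0,u[1]-75):u[1]+75,u[0]-100:u[0]+100],None,fx=4,fy=4))
E
```

```text
t 6.3 pos [0.5639 0.1555 0.1485] rot [1.7999e+02 6.0000e-02 2.9660e+01] q [ 15.   9.   5.  86.  -0. 166.] open 0.0322 F [ 0.2  0.1 -0.1]
shift units [ 0.047 -0.036  3.288] dr [0.    0.001 0.001]
```

Emit:
step_arm:
  dr:
    - [0,0,0]
    - [0,0,0]
    - [0,0,0]
    - [0,0,0]
    - [0,0,0]
    - [0,0,0]
    - [0,0,0]
    - [0,0,0]
  xyz:
    - [0,0,0.5]
    - [0,0,1.2]
    - [0,0,2.0]
    - [0,0,2.6]
    - [0,0,2.9]
    - [0,0,3.0]
    - [0,0,3.0]
    - [0,0,3.0]
  gripper: [0.2,0.2,0.2,0.2,0.2,0.2,0.2,0.2]

```text
time: 7.2
ee_pos: [0.5649, 0.1561, 0.0304]
tcp_rot: [180.0, -0.1, 29.6]
wrist_force: [0.7, -0.3, -1.0]
opening: 0.0325
```

```bash
python3 p.py 0.5647 0.1576 0.0165 29.6
python3 - <<'E'
from h import *
for n in("scene","top"):
    c=bot.camera(n);im=c["image"][:,:,::-1]
    u=proj(c,np.array([[.565,.158,.04]]))[0].astype(int)
    cv2.imwrite(f"pics/d_{n}.png",cv2.resize(im[max(0,u[1]-75):u[1]+75,u[0]-100:u[0]+100],None,fx=4,fy=4))
E
```

```text
t 7.2 pos [0.5649 0.1561 0.0304] rot [ 1.7997e+02 -1.1000e-01  2.9650e+01] q [ 15.  11.  -6.  73.  -0. 166.] open 0.0325 F [ 0.7 -0.3 -1. ]
shift units [ 0.013 -0.037  0.346] dr [ 0.001 -0.002  0.001]
```

View pics/d_scene.png

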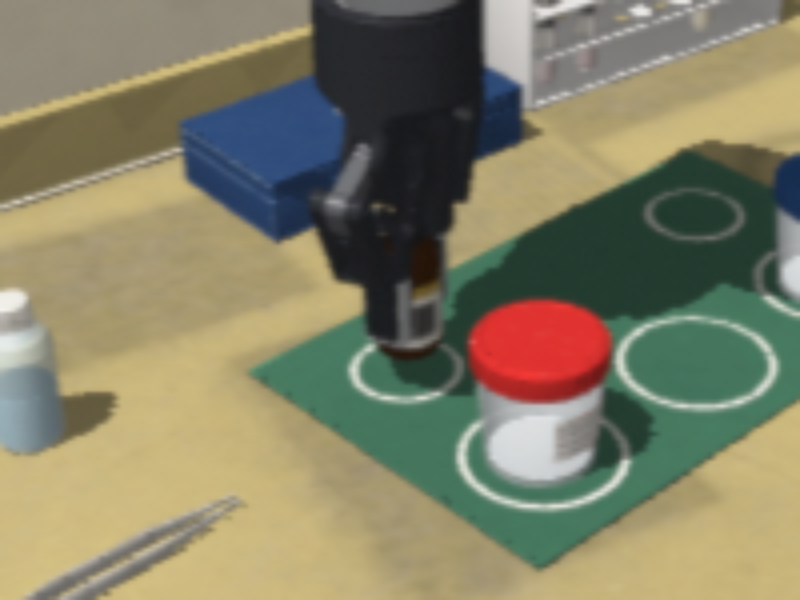

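The bottle hangs upright over the back-left ring, which is centred around (405,370) in the crop. I lower it and release.

Emit:
step_arm:
  dr:
    - [0,0,0]
    - [0,0,0]
    - [0,0,0]
    - [0,0,0]
    - [0,0,0]
    - [0,0,0]
    - [0,0,0]
    - [0,0,0]
  xyz:
    - [0.01,-0.03,0.15]
    - [0.01,-0.03,0.28]
    - [0.01,-0.03,0.35]
    - [0.01,-0.03,0.35]
    - [0.01,-0.03,0.35]
    - [0.01,-0.03,0.35]
    - [0.01,-0.03,0.35]
    - [0.01,-0.03,0.35]
  gripper: [0.2,0.2,0.2,0.2,0.4,0.5,0.65,0.75]

```text
time: 8.1
ee_pos: [0.5638, 0.1573, 0.0145]
tcp_rot: [-180.0, 0.0, 29.7]
wrist_force: [-0.3, 0.1, 0.0]
opening: 0.0642
```

```bash
python3 p.py 0.5889 -0.2352 0.15 96.7
```

```text
t 8.1 pos [0.5638 0.1573 0.0145] rot [-1.800e+02  2.000e-02  2.967e+01] q [ 16.  11.  -7.  72.  -0. 166.] open 0.0642 F [-0.3  0.1  0. ]
shift units [-4.313  8.837 -3.386] dr [-0.    0.   -1.17]
```

Emit:
step_arm:
  dr:
    - [0,0,0]
    - [0,0,0]
    - [0,0,0]
    - [0,0,-0.1]
    - [0,0,-0.24]
    - [0,0,-0.38]
    - [0,0,-0.52]
    - [0,0,-0.66]
  xyz:
    - [0,0,-0.9]
    - [0,0,-1.8]
    - [0,0,-2.7]
    - [-0.2,0.4,-3.4]
    - [-0.7,1.4,-3.4]
    - [-1.2,2.4,-3.4]
    - [-1.7,3.4,-3.4]
    - [-2.2,4.4,-3.4]
  gripper: [0.75,0.75,0.8,0.9,1,1,1,1]

```text
time: 8.9
ee_pos: [0.5744, -0.0408, 0.1508]
tcp_rot: [180.0, -0.0, 67.8]
wrist_force: [0.6, 0.4, 1.3]
opening: 0.0853
```

```bash
python3 p.py 0.5889 -0.2352 0.15 96.7
```

```text
t 8.9 pos [ 0.5744 -0.0408  0.1508] rot [179.99  -0.    67.84] q [ -4.   8.   4.  86.   0. 108.] open 0.0853 F [0.6 0.4 1.3]
shift units [-4.364  2.169  0.02 ] dr [ 0.    -0.    -0.504]
```

Emit:
step_arm:
  dr:
    - [0,0,-0.13]
    - [0,0,-0.26]
    - [0,0,-0.39]
    - [0,0,-0.5]
    - [0,0,-0.5]
    - [0,0,-0.5]
    - [0,0,-0.5]
    - [0,0,-0.5]
  xyz:
    - [-0.9,0.45,0]
    - [-1.8,0.9,0]
    - [-2.7,1.35,0]
    - [-3.6,1.8,0]
    - [-4.36,2.17,0]
    - [-4.36,2.17,0]
    - [-4.36,2.17,0]
    - [-4.36,2.17,0]
  gripper: [1,1,1,1,1,1,1,1]

```text
time: 9.7
ee_pos: [0.5879, -0.2328, 0.1507]
tcp_rot: [-180.0, -0.0, 96.2]
wrist_force: [-0.0, -0.0, -0.4]
opening: 0.0855
```

```bash
python3 p.py 0.5889 -0.2352 0.038 96.7
python3 - <<'E'
from h import *
cs=[bot.camera("scene"),bot.camera("top")]
for i,c in enumerate(cs):
    im=c["image"][:,:,::-1]; cv2.imwrite(f"pics/e_{i}.png",im)
print(locate(cs,"oil",(.565,.158),.003),locate(cs[:1],"yellow_cup",(.589,-.235)))
E
```

```text
t 9.7 pos [ 0.5879 -0.2328  0.1507] rot [-1.7999e+02 -2.0000e-02  9.6150e+01] q [-22.  16.  13.  88.   0.  62.] open 0.0855 F [-0.  -0.  -0.4]
shift units [-0.065  0.018  2.818] dr [-0.   -0.   -0.01]
(array([0.56305697, 0.15662719]), array([-0.3, -0.1, -1.4,  0.1,  0.1, -0. , -0.1,  0.8])) (array([ 0.58472261, -0.2338801 ]), array([-0.9,  0.8, -0.6,  0.4]))
```

View pics/e_0.png

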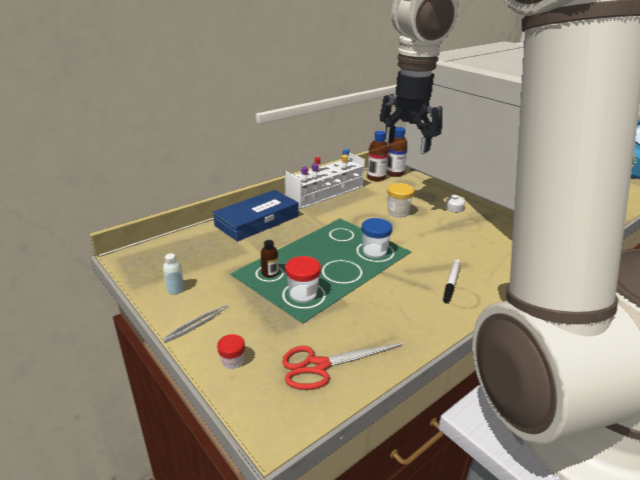

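View pics/e_1.png

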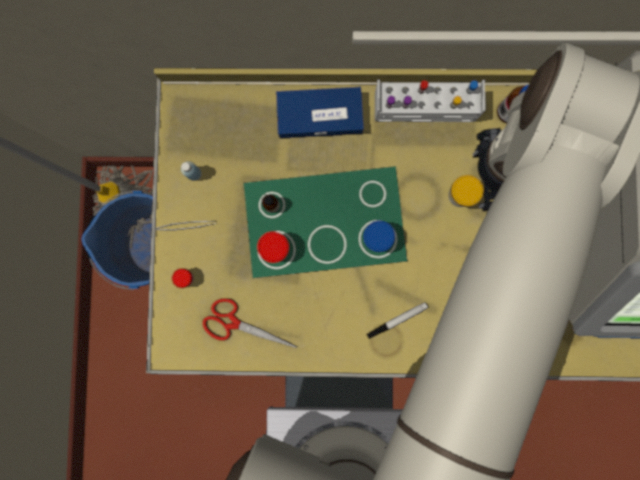

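Run:
```python
from h import *
s=bot.camera("scene");t=bot.camera("top")
for z in(0,.1,.2,.3,.4): print(z,proj(s,np.array([[.78,-.455,z],[.31,-.46,z]])).round(0).tolist(), ray(t,(600,150),z+.1).round(3), ray(t,(570,250),z+.1).round(3))
```

```text
0 [[401.0, 165.0], [556.0, 230.0]] [ 0.662 -0.477] [ 0.472 -0.415]
0.1 [[405.0, 132.0], [569.0, 190.0]] [ 0.638 -0.43 ] [ 0.464 -0.374]
0.2 [[409.0, 96.0], [583.0, 147.0]] [ 0.613 -0.382] [ 0.457 -0.332]
0.3 [[414.0, 57.0], [599.0, 98.0]] [ 0.588 -0.335] [ 0.45 -0.29]
0.4 [[419.0, 15.0], [616.0, 44.0]] [ 0.564 -0.287] [ 0.443 -0.248]
```

Emit:
step_arm:
  dr:
    - [0,0,0]
    - [0,0,0]
    - [0,0,0]
    - [0,0,0]
    - [0,0,0]
    - [0,0,0]
    - [0,0,0]
    - [0,0,0]
  xyz:
    - [-0.04,0.02,0.8]
    - [-0.04,0.02,1.6]
    - [-0.04,0.02,2.3]
    - [-0.04,0.02,2.8]
    - [-0.04,0.02,2.8]
    - [-0.04,0.02,2.8]
    - [-0.04,0.02,2.8]
    - [-0.04,0.02,2.8]
  gripper: [1,1,1,1,1,1,0.9,0.8]

```text
time: 10.85
ee_pos: [0.5897, -0.2353, 0.0405]
tcp_rot: [179.9, 0.1, 96.1]
wrist_force: [-0.4, -0.5, -0.6]
opening: 0.0684
```

```bash
python3 p.py 0.5889 -0.2352 0.038 96.7
python3 - <<'E'
from h import *
c=bot.camera("scene");im=c["image"][:,:,::-1]
u=proj(c,np.array([[.589,-.235,.06]]))[0].astype(int)
cv2.imwrite(f"pics/f.png",cv2.resize(im[max(0,u[1]-75):u[1]+75,u[0]-100:u[0]+100],None,fx=4,fy=4))
E
```

```text
t 10.85 pos [ 0.5897 -0.2353  0.0405] rot [1.7988e+02 7.0000e-02 9.6140e+01] q [-22.  17.   3.  76.  -0.  62.] open 0.0684 F [-0.4 -0.5 -0.6]
shift units [ 0.004 -0.02   0.063] dr [ 0.002  0.001 -0.01 ]
```

View pics/f.png

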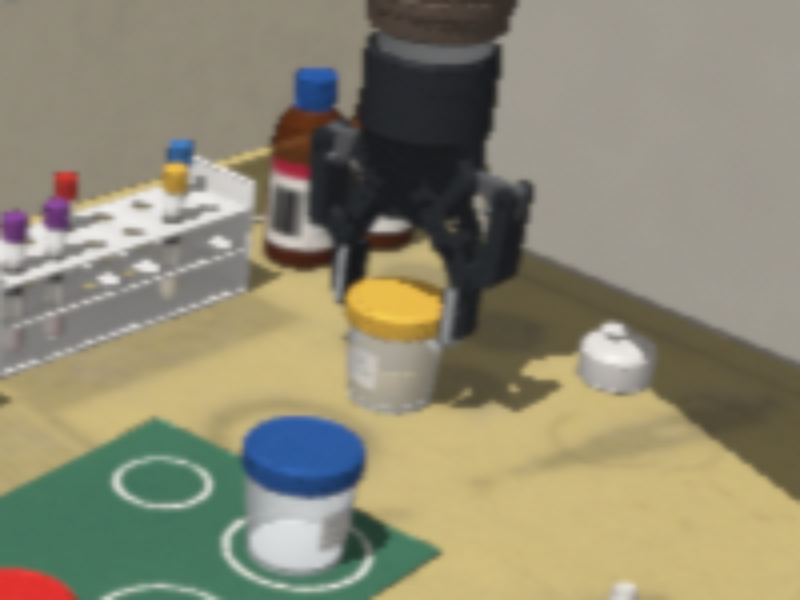

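The fingers straddle the yellow lid, so I close.

Emit:
step_arm:
  dr:
    - [0,0,0]
    - [0,0,0]
    - [0,0,0]
    - [0,0,0]
    - [0,0,0]
    - [0,0,0]
    - [0,0,0]
    - [0,0,0]
  xyz:
    - [0,0,0.05]
    - [0,0,0.05]
    - [0,0,0.05]
    - [0,0,0.05]
    - [0,0,0.05]
    - [0,0,-0.3]
    - [0,0,-0.8]
    - [0,0,-1.4]
  gripper: [0.7,0.6,0.55,0.55,0.55,0.55,0.55,0.55]
  squeeze: 35

```text
time: 11.7
ee_pos: [0.5885, -0.2348, 0.0955]
tcp_rot: [-179.9, -0.0, 96.1]
wrist_force: [0.1, 0.1, -0.8]
opening: 0.0595
```

```bash
python3 p.py 0.4837 0.0423 0.17 96.7
```

```text
t 11.7 pos [ 0.5885 -0.2348  0.0955] rot [-1.7994e+02 -3.0000e-02  9.6130e+01] q [-22.  16.   8.  82.   0.  62.] open 0.0595 F [ 0.1  0.1 -0.8]
shift units [ 7.17  -1.866 -1.857] dr [-0.001 -0.001 -0.01 ]
```

Emit:
step_arm:
  dr:
    - [0,0,0]
    - [0,0,0]
    - [0,0,0]
    - [0,0,0]
    - [0,0,0]
    - [0,0,0]
    - [0,0,-0.01]
    - [0,0,-0.01]
  xyz:
    - [0,0,-0.7]
    - [0.3,-0.1,-1.4]
    - [1.0,-0.27,-1.85]
    - [1.9,-0.5,-1.85]
    - [2.9,-0.77,-1.85]
    - [3.9,-1.03,-1.85]
    - [4.9,-1.3,-1.85]
    - [5.9,-1.57,-1.85]
  gripper: [0.55,0.55,0.55,0.55,0.55,0.55,0.55,0.55]

```text
time: 12.5
ee_pos: [0.5004, -0.0058, 0.1697]
tcp_rot: [179.9, 0.0, 96.7]
wrist_force: [-0.4, 1.6, -1.6]
opening: 0.0594
```

```bash
python3 p.py 0.4837 0.0423 0.17 96.7
python3 - <<'E'
from h import *
c=bot.camera("scene");im=c["image"][:,:,::-1]
u=proj(c,np.array([[.51,0,.15]]))[0].astype(int)
cv2.imwrite(f"pics/g.png",cv2.resize(im[max(0,u[1]-75):u[1]+75,u[0]-100:u[0]+100],None,fx=4,fy=4))
E
```

```text
t 12.5 pos [ 0.5004 -0.0058  0.1697] rot [179.95   0.    96.7 ] q [-1. -3. -5. 88.  0. 83.] open 0.0594 F [-0.4  1.6 -1.6]
shift units [ 1.242 -0.275 -0.008] dr [0.001 0.    0.   ]
```

View pics/g.png

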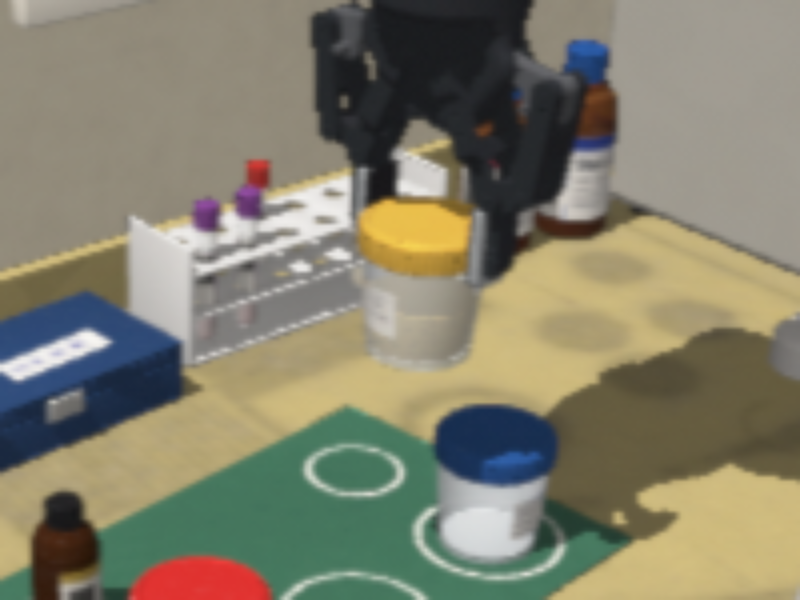

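```bash
python3 - <<'E'
from h import *
o=bot.get_obs();cs=[bot.camera("scene"),bot.camera("top")]
p=o["ee_pos"];print(p)
print(locate(cs[:1],"yellow_cup",p[:2],p[2]-.039));
c=cs[0];im=overlay(c,[("yellow_cup",p[0],p[1],p[2]-.039)],"pics/g1.png")
u=proj(c,np.array([[.51,0,.15]]))[0].astype(int)
cv2.imwrite(f"pics/g1.png",cv2.resize(im[max(0,u[1]-75):u[1]+75,u[0]-100:u[0]+100],None,fx=4,fy=4))
E
python3 p.py 0.4837 0.0423 0.17 96.7
```

```text
[ 0.49862808 -0.00160002  0.17007999]
(array([0.49978751, 0.00397606]), array([-2.7,  2.2, -1.4,  0.6]))
t 12.7 pos [ 0.5012 -0.0064  0.1698] rot [1.7993e+02 2.0000e-02 9.6810e+01] q [-1. -3. -4. 88. -0. 82.] open 0.0594 F [ 0.2 -0.4 -1.8]
shift units [ 1.261 -0.29  -0.005] dr [0.001 0.    0.002]
```

View pics/g1.png

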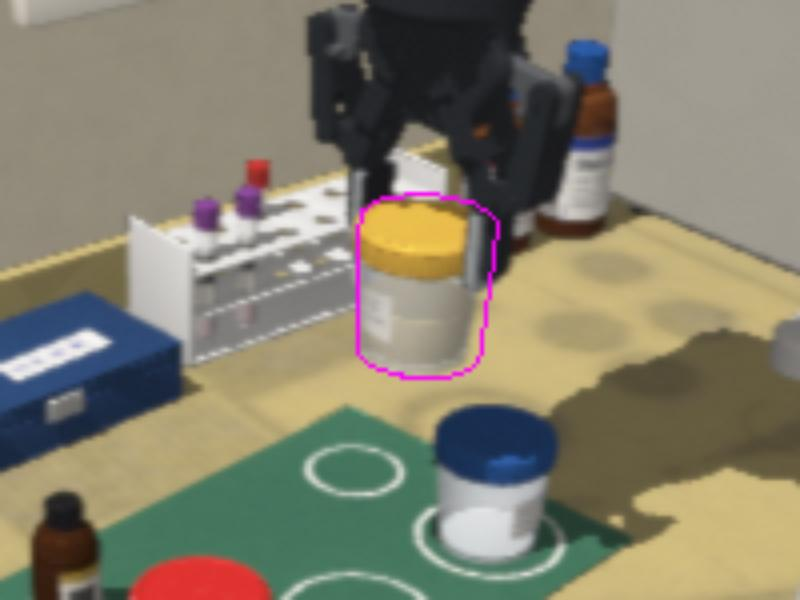

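Emit:
step_arm:
  dr:
    - [0,0,0]
    - [0,0,0]
    - [0,0,0]
    - [0,0,0]
    - [0,0,0]
    - [0,0,0]
    - [0,0,0]
    - [0,0,0]
  xyz:
    - [0.6,-0.14,0]
    - [1.0,-0.23,0]
    - [1.25,-0.28,0.3]
    - [1.25,-0.28,0.7]
    - [1.25,-0.28,1.1]
    - [1.25,-0.28,1.4]
    - [1.25,-0.28,1.5]
    - [1.25,-0.28,1.5]
  gripper: [0.55,0.55,0.55,0.55,0.55,0.55,0.55,0.55]

```text
time: 13.5
ee_pos: [0.4841, 0.0409, 0.1082]
tcp_rot: [-179.9, 0.0, 96.7]
wrist_force: [-0.9, -0.2, -0.4]
opening: 0.0595
```

```bash
sleep 0
cat > g.py <<'E'
from h import *
import sys
bot.camera("top");bot.camera("top")
cs=[bot.camera("scene"),bot.camera("top")]
o=bot.get_obs()
p=o["ee_pos"];print(p)
print(locate(cs[:1],"yellow_cup",p[:2],p[2]-.039),locate(cs,"yellow_cup",p[:2],p[2]-.039));
for i,c in enumerate(cs):
    im=overlay(c,[("yellow_cup",p[0],p[1],p[2]-.039)],"pics/g1.png")
    u=proj(c,np.array([[p[0],p[1],.08]]))[0].astype(int)
    cv2.imwrite(f"pics/{sys.argv[1]}{i}.png",cv2.resize(im[max(0,u[1]-75):u[1]+75,u[0]-100:u[0]+100],None,fx=4,fy=4))
E
python3 g.py h;python3 p.py 0.4837 0.0423 0.041 96.7
```

```text
[0.4847432  0.04119807 0.1095813 ]
(array([0.48532702, 0.04541101]), array([-1.8,  1.8, -0.5,  0.3])) (array([0.48532702, 0.04541101]), array([-1.8,  1.8, -0.5,  0.3]))
t 13.85 pos [0.4846 0.0413 0.1093] rot [179.96   0.    96.7 ] q [  5.  -4. -13.  82.  -0.  88.] open 0.0592 F [-0.4 -0.3 -0.6]
shift units [ 0.028 -0.02   1.708] dr [0.001 0.    0.   ]
```

View pics/h0.png

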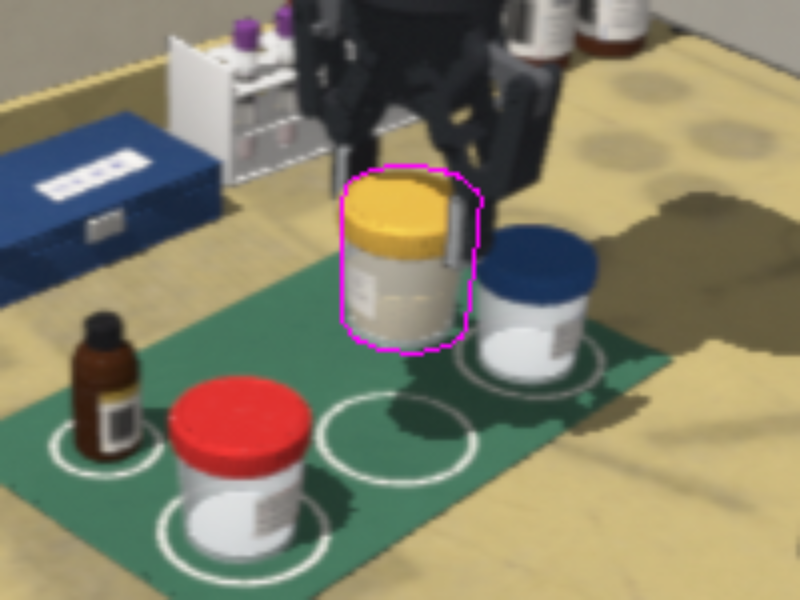

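View pics/h1.png

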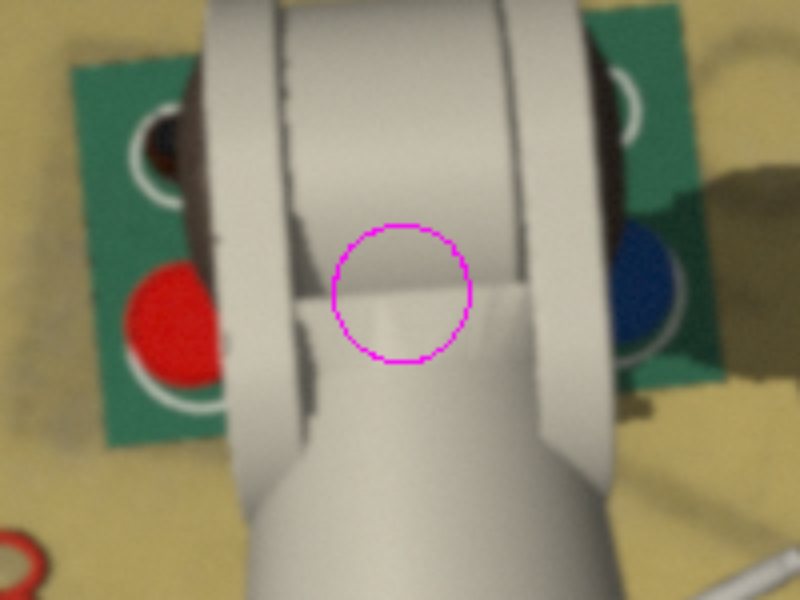

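The lid sits within about 2 mm of the TCP and the cup is upright over the middle ring, so I lower it and release.

Emit:
step_arm:
  dr:
    - [0,0,0]
    - [0,0,0]
    - [0,0,0]
    - [0,0,0]
    - [0,0,0]
    - [0,0,0]
    - [0,0,0]
    - [0,0,0]
  xyz:
    - [0.02,-0.02,0.4]
    - [0.02,-0.02,0.9]
    - [0.02,-0.02,1.3]
    - [0.02,-0.02,1.5]
    - [0.02,-0.02,1.6]
    - [0.02,-0.02,1.66]
    - [0.02,-0.02,1.68]
    - [0.02,-0.02,1.68]
  gripper: [0.55,0.55,0.55,0.55,0.55,0.55,0.55,0.55]

```text
time: 14.65
ee_pos: [0.4837, 0.042, 0.0422]
tcp_rot: [180.0, 0.0, 96.7]
wrist_force: [0.4, -0.2, -1.3]
opening: 0.0594
```

Emit:
step_arm:
  dr:
    - [0,0,0]
    - [0,0,0]
    - [0,0,0]
    - [0,0,0]
    - [0,0,0]
    - [0,0,0]
    - [0,0,0]
    - [0,0,0]
  xyz:
    - [0,0,0]
    - [0,0,0]
    - [0,0,0]
    - [0,0,0]
    - [0,0,0]
    - [0,0,-0.5]
    - [0,0,-1.3]
    - [0,0,-2.1]
  gripper: [0.7,0.8,0.9,1,1,1,1,1]

```text
time: 15.45
ee_pos: [0.483, 0.0419, 0.1263]
tcp_rot: [-179.9, -0.0, 96.7]
wrist_force: [0.4, 0.1, -0.2]
opening: 0.0857
```

```bash
python3 p.py 0.411 0.331 0.15 96.7
```

```text
t 15.45 pos [0.483  0.0419 0.1263] rot [-179.94   -0.     96.71] q [  5.  -5. -11.  84.  -0.  88.] open 0.0857 F [ 0.4  0.1 -0.2]
shift units [ 7.387 -0.944 -0.591] dr [-0.001 -0.     0.   ]
```

Emit:
step_arm:
  dr:
    - [0,0,0]
    - [0,0,0]
    - [0,0,0]
    - [0,0,0]
    - [0,0,0]
    - [0,0,0]
    - [0,0,0]
    - [0,0,0]
  xyz:
    - [0.7,-0.1,-0.4]
    - [1.7,-0.22,-0.59]
    - [2.8,-0.36,-0.59]
    - [3.9,-0.5,-0.59]
    - [5.0,-0.64,-0.59]
    - [6.1,-0.78,-0.59]
    - [7.0,-0.9,-0.59]
    - [7.39,-0.94,-0.59]
  gripper: [1,1,1,1,1,0.9,0.8,0.8]

```text
time: 16.25
ee_pos: [0.4105, 0.3337, 0.149]
tcp_rot: [-180.0, -0.0, 96.9]
wrist_force: [-0.7, 0.2, 0.5]
opening: 0.068
```

```bash
python3 - <<'E'
from h import *
cs=[bot.camera("scene"),bot.camera("top")]
for th,n in(("oil",(.563,.157)),("yellow_cup",(.484,.042)),("red_cup",(.474,.145)),("blue_cup",(.498,-.063))):
    print(th,locate(cs,th,n,.003))
for th,n in (("small_cup",(.411,.331)),("vial",(.629,.32))): print(th,locate(cs[:1],th,n),locate(cs,th,n))
for i,c in enumerate(cs): cv2.imwrite(f"pics/i{i}.png",c["image"][:,:,::-1])
E
python3 p.py 0.411 0.331 0.009 96.7
```

```text
oil (array([0.56376636, 0.15571478]), array([-0.4,  0.4, -0.4,  0.4]))
yellow_cup (array([0.48343553, 0.04350224]), array([ 0.4, -0.4, -1.3,  0.2, -0. , -0.2,  0.4, -0.2]))
red_cup (array([0.47317718, 0.14543965]), array([ 0.2, -0.5, -1.5,  0.7, -0.3,  0.6,  0.1,  0.2]))
blue_cup (array([ 0.49606554, -0.06195018]), array([-0.9,  0.3, -1.6,  0.6, -0.7,  1.2, -0.5,  1.3]))
small_cup (array([0.41077978, 0.33151939]), array([-0.7,  0.7, -1.5,  1. ])) (array([0.41092795, 0.33123523]), array([-0.5,  0.8, -1.7,  0.9, -0.7,  0.5, -0.3,  0.3]))
vial (array([0.62627443, 0.32146647]), array([-0.5,  0.5, -0.9,  0.7])) (array([0.62916955, 0.32026092]), array([-0.6,  0.4, -1.8, -0.3,  0. , -0.4,  0.1,  0.6]))
t 17.05 pos [0.4116 0.3311 0.1492] rot [-180.    -0.    96.7] q [ 39.   1.  -3.  86.   0. 122.] open 0.0685 F [ 0.9 -0.   0.2]
shift units [-0.    -0.015  3.506] dr [-0. -0. -0.]
```

View pics/i0.png

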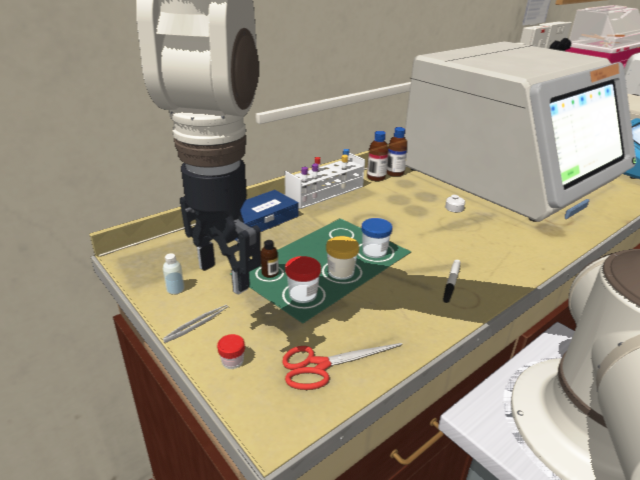

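View pics/i1.png

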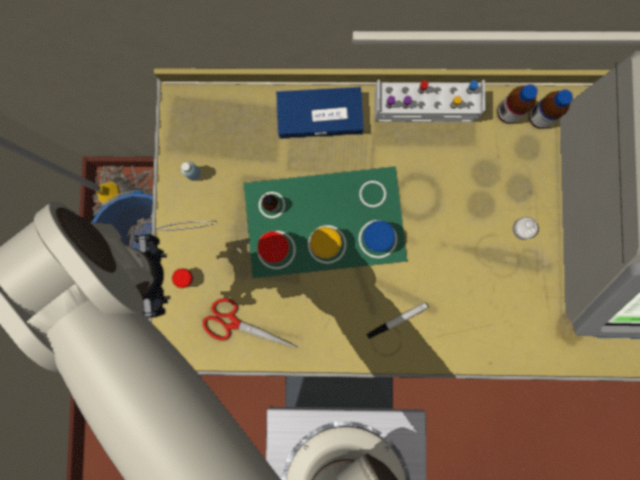

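The yellow cup and bottle stand on their rings within about 2 mm. Next I descend on the small cup.

Emit:
step_arm:
  dr:
    - [0,0,0]
    - [0,0,0]
    - [0,0,0]
    - [0,0,0]
    - [0,0,0]
    - [0,0,0]
    - [0,0,0]
    - [0,0,0]
  xyz:
    - [0,0,0.8]
    - [0,0,1.7]
    - [0,0,2.5]
    - [0,0,3.1]
    - [0,0,3.4]
    - [0,0,3.48]
    - [0,0,3.48]
    - [0,0,3.48]
  gripper: [0.8,0.8,0.8,0.8,0.8,0.8,0.8,0.8]

```text
time: 17.85
ee_pos: [0.4123, 0.3317, 0.0115]
tcp_rot: [179.9, -0.1, 96.7]
wrist_force: [-0.5, 0.2, -0.2]
opening: 0.0683
```

```bash
python3 p.py 0.411 0.331 0.010 96.7
python3 - <<'E'
from h import *
c=bot.camera("scene");im=c["image"][:,:,::-1]
u=proj(c,np.array([[.411,.331,.03]]))[0].astype(int)
cv2.imwrite(f"pics/j.png",cv2.resize(im[max(0,u[1]-75):u[1]+75,u[0]-100:u[0]+100],None,fx=4,fy=4))
E
```

```text
t 17.85 pos [0.4123 0.3317 0.0115] rot [ 1.799e+02 -6.000e-02  9.670e+01] q [ 39.   4. -16.  70.  -0. 122.] open 0.0683 F [-0.5  0.2 -0.2]
shift units [-0.015 -0.034  0.037] dr [ 0.002 -0.001  0.   ]
```

View pics/j.png

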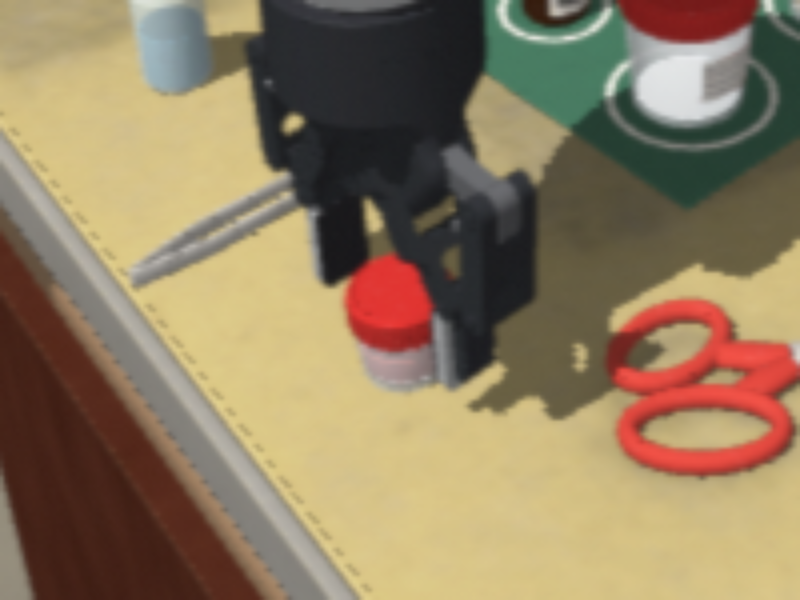

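The cup is between the pads.

Emit:
step_arm:
  dr:
    - [0,0,0]
    - [0,0,0]
    - [0,0,0]
    - [0,0,0]
    - [0,0,0]
    - [0,0,0]
    - [0,0,0]
    - [0,0,0]
  xyz:
    - [0,0,0]
    - [0,0,0]
    - [0,0,0]
    - [0,0,0]
    - [0,0,0]
    - [0,0,0]
    - [0,0,-0.3]
    - [0,0,-0.8]
  gripper: [0.65,0.5,0.4,0.3,0.3,0.3,0.3,0.3]
  squeeze: 30

```text
time: 18.7
ee_pos: [0.4108, 0.3305, 0.0416]
tcp_rot: [-179.9, 0.1, 96.7]
wrist_force: [-0.3, -0.6, 0.0]
opening: 0.0389
```

```bash
python3 p.py 0.4834 0.0430 0.16 96.7
```

```text
t 18.7 pos [0.4108 0.3305 0.0416] rot [-1.7987e+02  8.0000e-02  9.6700e+01] q [ 39.   3. -13.  74.   0. 122.] open 0.0389 F [-0.3 -0.6  0. ]
shift units [-7.356  0.958 -2.951] dr [-0.002  0.001  0.   ]
```

Emit:
step_arm:
  dr:
    - [0,0,0]
    - [0,0,0]
    - [0,0,0]
    - [0,0,0]
    - [0,0,0]
    - [0,0,0]
    - [0,0,0]
    - [0,0,0]
  xyz:
    - [0,0,-0.8]
    - [-0.1,0,-1.7]
    - [-0.5,0.07,-2.5]
    - [-1.3,0.17,-2.95]
    - [-2.3,0.3,-2.95]
    - [-3.3,0.43,-2.95]
    - [-4.3,0.56,-2.95]
    - [-5.3,0.69,-2.95]
  gripper: [0.3,0.3,0.3,0.3,0.3,0.3,0.3,0.3]

```text
time: 19.5
ee_pos: [0.4638, 0.1223, 0.1608]
tcp_rot: [180.0, -0.0, 96.7]
wrist_force: [0.8, 0.1, -0.7]
opening: 0.0389
```

Emit:
step_arm:
  dr:
    - [0,0,0]
    - [0,0,0]
    - [0,0,0]
    - [0,0,0]
    - [0,0,0]
    - [0,0,0]
    - [0,0,0]
    - [0,0,0]
  xyz:
    - [-0.7,0.09,0]
    - [-1.3,0.17,0]
    - [-1.8,0.23,0]
    - [-2.05,0.27,0.1]
    - [-2.05,0.27,0.4]
    - [-2.05,0.27,0.7]
    - [-2.05,0.27,0.8]
    - [-2.05,0.27,0.8]
  gripper: [0.3,0.3,0.3,0.3,0.3,0.3,0.3,0.3]

```text
time: 20.3
ee_pos: [0.4832, 0.0444, 0.1268]
tcp_rot: [-179.9, -0.0, 96.8]
wrist_force: [-0.9, -0.2, -0.2]
opening: 0.0387
```

```bash
cat > k.py <<'E'
from h import *
bot.camera("top");bot.camera("top")
c=bot.camera("scene"); o=bot.get_obs(); p=o["ee_pos"]
z=p[2]-.011
print(locate([c],"yellow_cup",(.484,.043),.003),locate([c],"small_cup",p[:2],z))
im=overlay(c,[("small_cup",p[0],p[1],z),("yellow_cup",.4834,.043,.003)],"pics/k0.png")
u=proj(c,np.array([[p[0],p[1],.08]]))[0].astype(int)
cv2.imwrite(f"pics/k.png",cv2.resize(im[max(0,u[1]-75):u[1]+75,u[0]-100:u[0]+100],None,fx=4,fy=4))
E
python3 k.py; python3 p.py 0.4834 0.0430 0.080 96.7
```

```text
(array([0.4823176 , 0.04457637]), array([ 0.4, -0.4, -0.9,  0.7])) (array([0.48663648, 0.04823944]), array([-3.3,  3. , -0.8,  0.5]))
t 20.55 pos [0.4842 0.0439 0.1284] rot [179.96  -0.    96.73] q [  5.  -5. -11.  84.   0.  88.] open 0.0386 F [-0.3 -0.1 -0.1]
shift units [-0.021 -0.023  1.211] dr [ 0.001 -0.     0.   ]
```

View pics/k.png

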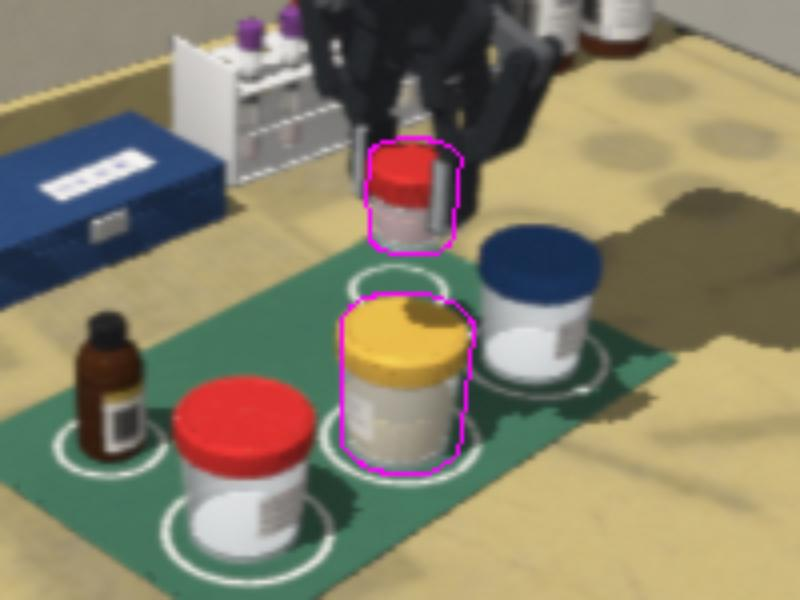

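The small cup is above the yellow lid, with both outlines agreeing to 2–3 mm. I lower it and release.

Emit:
step_arm:
  dr:
    - [0,0,0]
    - [0,0,0]
    - [0,0,0]
    - [0,0,0]
    - [0,0,0]
    - [0,0,0]
    - [0,0,0]
    - [0,0,0]
  xyz:
    - [0,0,0.3]
    - [0,0,0.65]
    - [0,0,0.9]
    - [0,0,1.05]
    - [0,0,1.15]
    - [0,0,1.2]
    - [0,0,1.22]
    - [0,0,1.22]
  gripper: [0.3,0.3,0.3,0.3,0.3,0.3,0.3,0.3]

```text
time: 21.35
ee_pos: [0.4842, 0.0437, 0.0795]
tcp_rot: [180.0, -0.0, 96.7]
wrist_force: [0.3, 0.7, 0.0]
opening: 0.0387
```

```bash
python3 k.py; python3 p.py 0.4834 0.0430 0.079 96.7
```

```text
(array([0.48035683, 0.0463409 ]), array([ 0.3, -0.3, -3.2,  1.6])) (array([0.48637896, 0.04738362]), array([-1.8,  1.8, -0.5,  0.4]))
t 21.6 pos [0.4842 0.0437 0.0795] rot [179.98   0.    96.7 ] q [  5.  -4. -16.  78.   0.  88.] open 0.0382 F [0.2 0.4 0. ]
shift units [-0.015 -0.021  0.012] dr [0. 0. 0.]
```

View pics/k.png

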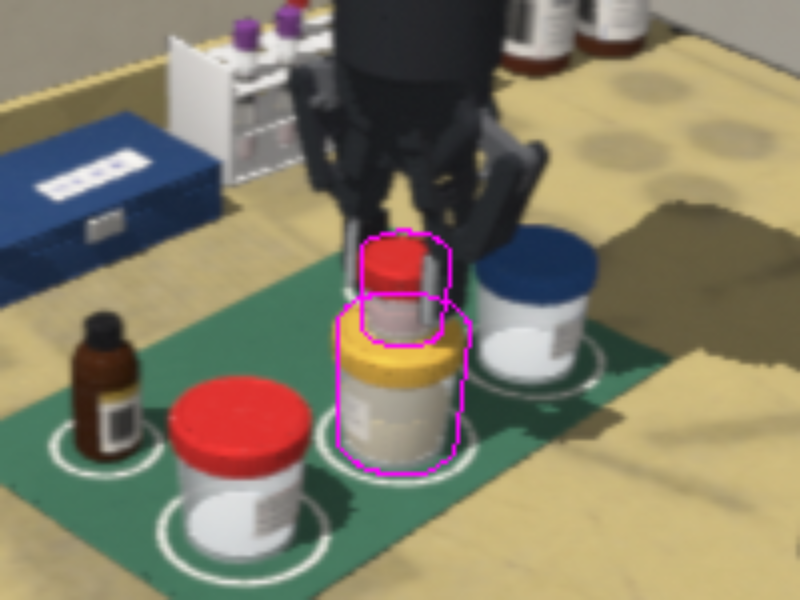

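Emit:
step_arm:
  dr:
    - [0,0,0]
    - [0,0,0]
    - [0,0,0]
    - [0,0,0]
    - [0,0,0]
    - [0,0,0]
    - [0,0,0]
    - [0,0,0]
  xyz:
    - [0,0,0.02]
    - [0,0,0.03]
    - [0,0,0.03]
    - [0,0,0.03]
    - [0,0,0.03]
    - [0,0,0.03]
    - [0,0,-0.4]
    - [0,0,-1.0]
  gripper: [0.3,0.3,0.5,0.6,0.7,0.8,0.8,0.8]

```text
time: 22.4
ee_pos: [0.4832, 0.0436, 0.1186]
tcp_rot: [-179.9, -0.0, 96.7]
wrist_force: [0.0, -1.1, -0.1]
opening: 0.0683
```

```bash
python3 p.py 0.629 0.3202 0.16 45
```

```text
t 22.4 pos [0.4832 0.0436 0.1186] rot [-1.7986e+02 -1.0000e-02  9.6700e+01] q [  5.  -4. -12.  83.   0.  88.] open 0.0683 F [ 0.  -1.1 -0.1]
shift units [ 6.443  4.425 -1.046] dr [-0.002  0.001  0.902]
```

Emit:
step_arm:
  dr:
    - [0,0,0]
    - [0,0,0.1]
    - [0,0,0.24]
    - [0,0,0.38]
    - [0,0,0.52]
    - [0,0,0.66]
    - [0,0,0.8]
    - [0,0,0.9]
  xyz:
    - [0,0,-0.6]
    - [0.3,0.2,-1.05]
    - [1.1,0.75,-1.05]
    - [2.0,1.4,-1.05]
    - [2.9,2.0,-1.05]
    - [3.8,2.6,-1.05]
    - [4.7,3.2,-1.05]
    - [5.4,3.7,-1.05]
  gripper: [0.8,0.8,0.8,0.8,0.8,0.8,0.8,0.8]

```text
time: 23.2
ee_pos: [0.6064, 0.2777, 0.1608]
tcp_rot: [-180.0, 0.0, 44.9]
wrist_force: [0.3, -0.5, 0.3]
opening: 0.0684
```

```bash
python3 p.py 0.629 0.3202 0.16 45
```

```text
t 23.2 pos [0.6064 0.2777 0.1608] rot [-179.99    0.     44.87] q [ 25.  21.  21.  90.   0. 160.] open 0.0684 F [ 0.3 -0.5  0.3]
shift units [ 1.15  -0.353  0.019] dr [-0.     0.    -0.002]
```

Emit:
step_arm:
  dr:
    - [0,0,0]
    - [0,0,0]
    - [0,0,0]
    - [0,0,0]
    - [0,0,0]
    - [0,0,0]
    - [0,0,0]
    - [0,0,0]
  xyz:
    - [0.5,-0.15,0]
    - [0.9,-0.28,0]
    - [1.1,-0.35,0]
    - [1.1,-0.35,0]
    - [1.1,-0.35,0.3]
    - [1.1,-0.35,0.6]
    - [1.1,-0.35,0.8]
    - [1.1,-0.35,0.8]
  gripper: [0.8,0.8,0.8,0.8,0.8,0.8,0.8,0.8]

```text
time: 24.0
ee_pos: [0.6261, 0.3156, 0.1272]
tcp_rot: [-179.9, 0.2, 45.1]
wrist_force: [-0.6, -0.2, 0.4]
opening: 0.0684
```

```bash
python3 - <<'E'
from h import *
cs=[bot.camera("scene"),bot.camera("top")]
th="vial";n=(.629,.32)
print(locate(cs[:1],th,n),locate(cs[1:],th,n))
print(locate(cs,"yellow_cup",(.484,.043),.003),locate(cs,"small_cup",(.484,.043),.068))
for i,c in enumerate(cs): cv2.imwrite(f"pics/l{i}.png",c["image"][:,:,::-1])
E
python3 p.py 0.629 0.3202 0.013 45
```

```text
(array([0.62806966, 0.3206158 ]), array([-0.5,  0.5, -1.5,  1. ])) (array([0.63101606, 0.3198785 ]), array([-0.7,  0.8,  0.2, -0.3]))
(array([0.48363722, 0.04369863]), array([ 0.3, -0.5, -3.3, -0.8, -0.1, -0.3,  0.3,  0.7])) (array([0.4830769 , 0.04422043]), array([ 0.6,  0.2, -1. , -1.2, -0.5, -0.7, -0.1,  0.2]))
t 24.4 pos [0.627  0.3166 0.1297] rot [ 1.7999e+02 -4.0000e-02  4.5140e+01] q [ 27.  26.  24.  88.   0. 162.] open 0.0685 F [-0.4 -0.5  0.7]
shift units [ 0.096 -0.029  2.917] dr [ 0.    -0.001  0.002]
```

View pics/l0.png

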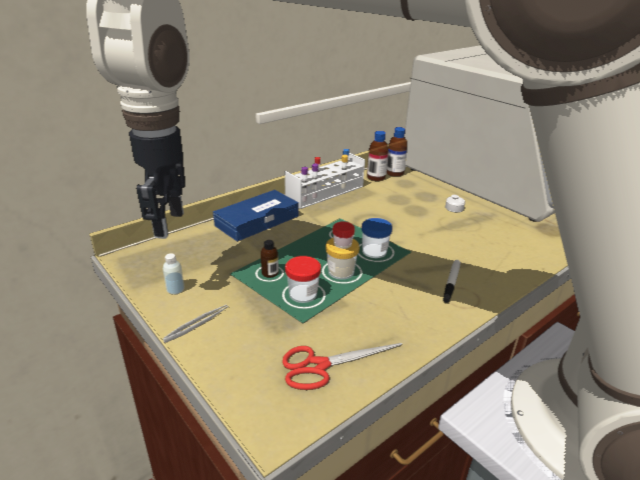

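View pics/l1.png

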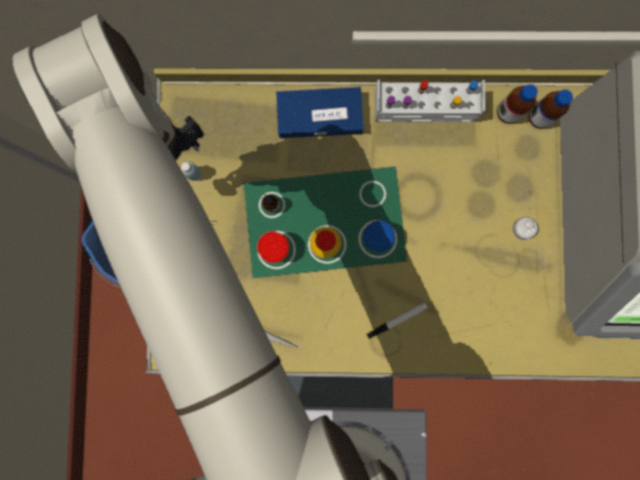

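The stack is central. I descend on the vial.

Emit:
step_arm:
  dr:
    - [0,0,0]
    - [0,0,0]
    - [0,0,0]
    - [0,0,0]
    - [0,0,0]
    - [0,0,0]
    - [0,0,0]
    - [0,0,0]
  xyz:
    - [0.1,-0.02,0]
    - [0.1,-0.02,0.5]
    - [0.1,-0.02,1.2]
    - [0.1,-0.02,1.9]
    - [0.1,-0.02,2.5]
    - [0.1,-0.02,2.85]
    - [0.1,-0.02,2.9]
    - [0.1,-0.02,2.9]
  gripper: [0.8,0.8,0.8,0.8,0.8,0.8,0.8,0.8]

```text
time: 25.2
ee_pos: [0.6294, 0.3201, 0.0138]
tcp_rot: [180.0, -0.0, 45.1]
wrist_force: [-0.4, -0.1, 0.4]
opening: 0.0682
```

```bash
python3 - <<'E'
from h import *
c=bot.camera("scene");im=c["image"][:,:,::-1]
u=proj(c,np.array([[.629,.32,.05]]))[0].astype(int)
cv2.imwrite(f"pics/m.png",cv2.resize(im[max(0,u[1]-75):u[1]+75,u[0]-100:u[0]+100],None,fx=4,fy=4))
E
python3 p.py 0.629 0.3202 0.014 45
```

```text
t 25.25 pos [0.6298 0.3203 0.0146] rot [ 1.7997e+02 -9.0000e-02  4.5140e+01] q [ 27.  27.  14.  76.   0. 162.] open 0.0681 F [-0.1 -1.5 -0.8]
shift units [-0.016 -0.012  0.015] dr [ 0.    -0.002  0.002]
```

View pics/m.png

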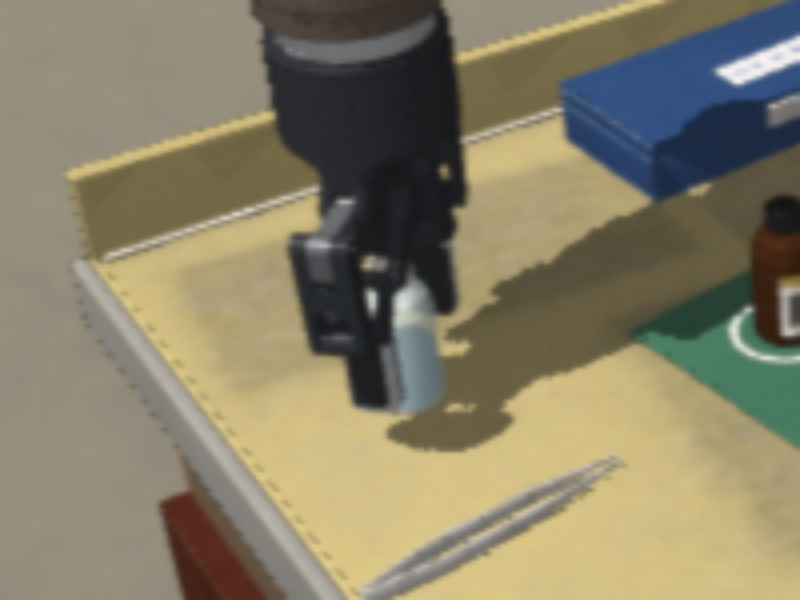

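The vial stands upright between the fingers; I grip and lift.

Emit:
step_arm:
  dr:
    - [0,0,0]
    - [0,0,0]
    - [0,0,0]
    - [0,0,0]
    - [0,0,0]
    - [0,0,0]
    - [0,0,0]
    - [0,0,0]
  xyz:
    - [0,0,0]
    - [0,0,0]
    - [0,0,0]
    - [0,0,0]
    - [0,0,0]
    - [0,0,0]
    - [0,0,-0.3]
    - [0,0,-0.8]
  gripper: [0.6,0.4,0.3,0.2,0.2,0.2,0.2,0.2]
  squeeze: 30

```text
time: 26.05
ee_pos: [0.6282, 0.3194, 0.0444]
tcp_rot: [-179.9, 0.2, 45.1]
wrist_force: [0.5, -0.5, -0.8]
opening: 0.0313
```

```bash
python3 p.py 0.5893 -0.051 0.16 45
```

```text
t 26.05 pos [0.6282 0.3194 0.0444] rot [-1.7994e+02  1.7000e-01  4.5140e+01] q [ 27.  27.  16.  79.  -0. 162.] open 0.0313 F [ 0.5 -0.5 -0.8]
shift units [-7.258  5.84  -2.874] dr [-0.001  0.003  0.002]
```

Emit:
step_arm:
  dr:
    - [0,0,0]
    - [0,0,0]
    - [0,0,0]
    - [0,0,0]
    - [0,0,0]
    - [0,0,0]
    - [0,0,0]
    - [0,0,0]
  xyz:
    - [0,0,-0.7]
    - [0,0,-1.6]
    - [0,0,-2.4]
    - [-0.3,0.25,-2.87]
    - [-0.9,0.75,-2.87]
    - [-1.7,1.4,-2.87]
    - [-2.5,2.0,-2.87]
    - [-3.3,2.65,-2.87]
  gripper: [0.2,0.2,0.2,0.2,0.2,0.2,0.2,0.2]

```text
time: 26.85
ee_pos: [0.6102, 0.1493, 0.1597]
tcp_rot: [-180.0, 0.1, 45.1]
wrist_force: [-0.5, -0.6, -1.2]
opening: 0.0314
```

Emit:
step_arm:
  dr:
    - [0,0,0]
    - [0,0,0]
    - [0,0,0]
    - [0,0,0]
    - [0,0,0]
    - [0,0,0]
    - [0,0,0]
    - [0,0,0]
  xyz:
    - [-0.8,0.64,0]
    - [-1.6,1.28,0]
    - [-2.4,1.92,0]
    - [-3.1,2.5,0]
    - [-3.6,2.9,0]
    - [-3.9,3.15,0]
    - [-3.95,3.19,0]
    - [-3.95,3.19,0]
  gripper: [0.2,0.2,0.2,0.2,0.2,0.2,0.2,0.2]

```text
time: 27.65
ee_pos: [0.59, -0.0504, 0.1599]
tcp_rot: [-180.0, -0.0, 45.1]
wrist_force: [0.3, -0.3, -0.2]
opening: 0.0313
```

```bash
python3 - <<'E'
from h import *
bot.camera("top")
c=bot.camera("scene");p=bot.get_obs()["ee_pos"]
im=overlay(c,[("vial",p[0],p[1],p[2]-.014)],"pics/n0.png")
u=proj(c,np.array([[.589,-.051,.1]]))[0].astype(int)
cv2.imwrite(f"pics/n.png",cv2.resize(im[max(0,u[1]-75):u[1]+75,u[0]-100:u[0]+100],None,fx=4,fy=4))
E
python3 p.py 0.5893 -0.051 0.0175 45
```

```text
t 27.75 pos [ 0.5902 -0.0494  0.1599] rot [-179.98   -0.     45.19] q [ -5.  10.   8.  88.   0. 130.] open 0.0313 F [-0.1 -0.1 -0.2]
shift units [-0.044  0.012  3.561] dr [-0.    -0.     0.003]
```

View pics/n.png

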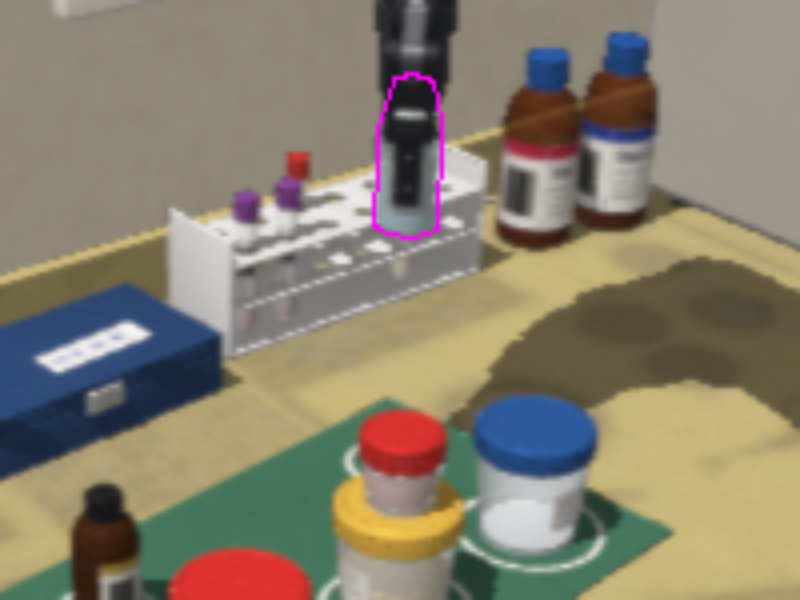

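Emit:
step_arm:
  dr:
    - [0,0,0]
    - [0,0,0]
    - [0,0,0]
    - [0,0,0]
    - [0,0,0]
    - [0,0,0]
    - [0,0,0]
    - [0,0,0]
  xyz:
    - [-0.04,0.01,0.5]
    - [-0.04,0.01,1.2]
    - [-0.04,0.01,2.0]
    - [-0.04,0.01,2.7]
    - [-0.04,0.01,3.1]
    - [-0.04,0.01,3.3]
    - [-0.04,0.01,3.4]
    - [-0.04,0.01,3.45]
  gripper: [0.2,0.2,0.2,0.2,0.2,0.2,0.2,0.2]

```text
time: 28.55
ee_pos: [0.5897, -0.0513, 0.0225]
tcp_rot: [180.0, -0.0, 45.2]
wrist_force: [0.3, -0.0, 0.0]
opening: 0.0313
```

```bash
python3 p.py 0.5893 -0.051 0.0175 45
```

```text
t 28.55 pos [ 0.5897 -0.0513  0.0225] rot [ 1.7997e+02 -3.0000e-02  4.5180e+01] q [ -5.  12.  -6.  73.   0. 130.] open 0.0313 F [ 0.3 -0.   0. ]
shift units [-0.002 -0.014  0.125] dr [ 0.001 -0.     0.003]
```

Emit:
step_arm:
  dr:
    - [0,0,0]
    - [0,0,0]
    - [0,0,0]
    - [0,0,0]
    - [0,0,0]
    - [0,0,0]
    - [0,0,0]
    - [0,0,0]
  xyz:
    - [0,0,0.06]
    - [0,0,0.12]
    - [0,0,0.12]
    - [0,0,0.12]
    - [0,0,0.12]
    - [0,0,0.12]
    - [0,0,0.12]
    - [0,0,0.12]
  gripper: [0.2,0.2,0.2,0.35,0.45,0.55,0.65,0.75]

```text
time: 29.35
ee_pos: [0.5894, -0.0518, 0.0173]
tcp_rot: [180.0, -0.0, 45.1]
wrist_force: [0.3, 0.7, 0.5]
opening: 0.0641
```

Emit:
step_arm:
  dr:
    - [0,0,0]
    - [0,0,0]
    - [0,0,0]
    - [0,0,0]
    - [0,0,0]
    - [0,0,0]
    - [0,0,0]
    - [0,0,0]
  xyz:
    - [0,0,-0.5]
    - [0,0,-1.3]
    - [0,0,-2.1]
    - [0,0,-3.0]
    - [0,0,-3.8]
    - [0,0,-4.5]
    - [0,0,-5]
    - [0,0,-5]
  gripper: [0.75,0.75,0.75,0.75,0.75,0.75,0.75,0.75]

```text
time: 30.15
ee_pos: [0.5903, -0.0519, 0.2205]
tcp_rot: [179.8, -0.2, 45.1]
wrist_force: [-0.4, 0.5, -0.8]
opening: 0.0643
```

```bash
python3 p.py 0.40 -0.22 0.22 45
```

```text
t 30.15 pos [ 0.5903 -0.0519  0.2205] rot [179.79  -0.18  45.14] q [ -5.  10.  15.  94.  -0. 130.] open 0.0643 F [-0.4  0.5 -0.8]
shift units [-6.334 -0.408 -0.009] dr [ 0.004 -0.003  0.002]
```

Now I move aside to check everything.

Emit:
step_arm:
  dr:
    - [0,0,0]
    - [0,0,0]
    - [0,0,0]
    - [0,0,0]
    - [0,0,0]
    - [0,0,0]
    - [0,0,0]
    - [0,0,0]
  xyz:
    - [-0.8,0,0]
    - [-1.7,-0.1,0]
    - [-2.6,-0.2,0]
    - [-3.6,-0.2,0]
    - [-4.6,-0.3,0]
    - [-5.6,-0.4,0]
    - [-6.3,-0.4,0]
    - [-6.3,-0.4,0]
  gripper: [0.75,0.75,0.75,0.75,0.75,0.75,0.75,0.75]

```text
time: 30.95
ee_pos: [0.3981, -0.2207, 0.2166]
tcp_rot: [-180.0, 0.0, 45.0]
wrist_force: [0.4, 0.1, -0.6]
opening: 0.064
```

```bash
cat > z.py <<'E'
from h import *
bot.camera("top")
cs=[bot.camera("scene"),bot.camera("top")]
M=(.5303,.0478,.1171)
out=[]
for th,n,z in(("oil",(.565,.157),.003),("vial",(.589,-.051),.003),("yellow_cup",(.484,.042),.003),("red_cup",(.474,.145),.003),("blue_cup",(.498,-.063),.003),("small_cup",(.484,.043),.068)):
    r=locate(cs,th,n,z)
    if r is None: print(th,None);continue
    d=r[0]-np.array(M[:2]);c,s=np.cos(M[2]),np.sin(M[2])
    print(th,np.round(r[0],4),"mat",np.round([c*d[0]+s*d[1],-s*d[0]+c*d[1]],4),r[1]); out.append((th,*r[0],z))
for i,c in enumerate(cs):
    cv2.imwrite(f"pics/z{i}.png",c["image"][:,:,::-1])
print(bot.get_obs()["time"],bot.get_obs()["ee_pos"])
E
python3 z.py
```

```text
oil [0.5641 0.1561] mat [0.0462 0.1036] [-0.3  0.8 -1.7 -0.2 -1.6  0.2 -0.6  1.3]
vial [ 0.5905 -0.0533] mat [ 0.0479 -0.1074] [-0.5  0.4 -1.7 14.5 -0.4  0.5 -0.5  0.4]
yellow_cup [0.4839 0.0441] mat [-0.0465  0.0017] [-1.   0.2 -4.3  0.2  0.7 -0.5  0.1  0.6]
red_cup [0.4739 0.1452] mat [-0.0446  0.1033] [ 0.  -0.6 -0.7  0.5 -0.2  0.8  0.7 -0.2]
blue_cup [ 0.4966 -0.0623] mat [-0.0464 -0.1054] [-0.9  0.2 -1.7 -0.6 -0.5  0.4  1.3  0. ]
small_cup [0.4831 0.0431] mat [-0.0474  0.0009] [ 0.   0.7 -2.2 -0.4 -1.  -0.1 -0.1  0.2]
31.7 [ 0.40031971 -0.21910643  0.21724639]
```

View pics/z0.png

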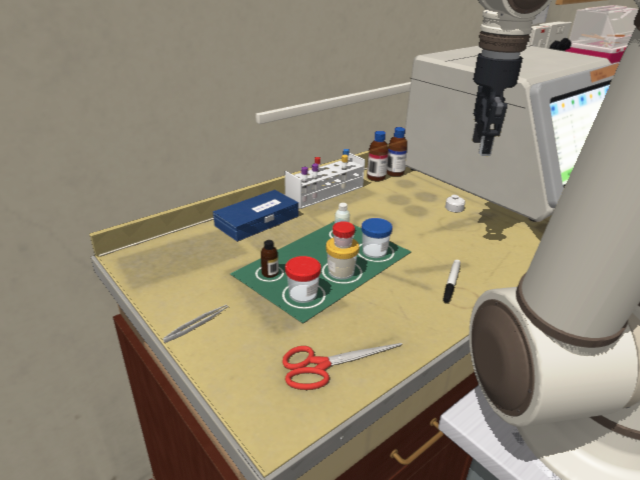

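View pics/z1.png

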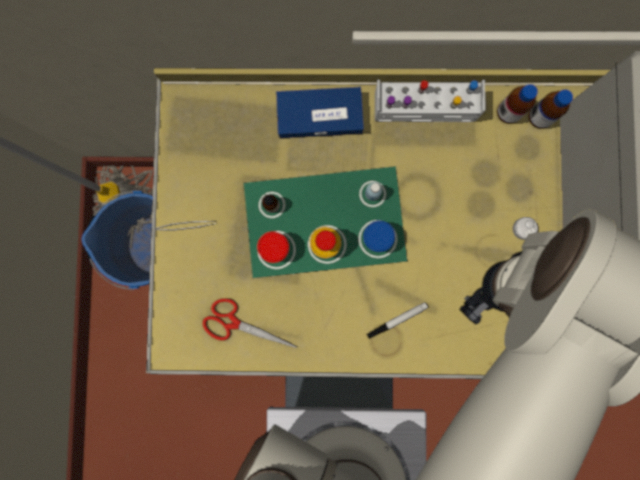

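Both views show every item upright on its place: bottle at (270,204) in the top view, vial at (373,192) and stack at (326,242). The arm is clear, so I hand in.

```bash
python3 -c "
from workcell import bot
print(bot.job_done(), bot.get_obs()['time'])"
```

```text
the job is handed in; nothing more can be done
the job is handed in; nothing more can be done
```

The mat is set out as asked, and I handed the job in at about 32 s of the 112 s allowed; no verdict was reported.

- **Placed items:** the last two-camera check put the bottle, vial and yellow-lidded cup all within about 3 mm of their ring centres. The small cup was about 1 mm from the centre of the yellow lid.
- **Red and blue cups:** they measured within about 2 mm of where they started, which is within the measuring error.
- **Upright and released:** nothing tipped, everything stood upright in both pictures, and the arm was clear of it all.
- **Weaker readings:** in the scene view the stack hides part of the vial, so its outline there did not match (one edge 14.5 pixels off). Its position rests mainly on the top view. The yellow cup's outline was also about 4 pixels off there, because the small cup covers its lid. Both top-view fits were within 1 pixel.

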